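# Blend dark gum arabic lumps through the pale ones with a stirring stick

## Robot

A 6-joint arm with a two-finger parallel gripper is mounted at the origin on the work surface. World frame = base frame: x ahead of the robot, y to its left, z up, the work surface at z = 0. Lengths are in m, angles in degrees, forces in N, time in s.
With the tool pointing down it reaches from about 0.4 to 0.825 m from the base axis. Payload 7 kg.
Tool frame: the origin (TCP) lies on the centre line of the jaws, within the pads' length; the fingertips stand r.tip_reach ahead of it and the grasp point (between the pads) is the TCP (r.tip_reach is the distance from the TCP to the fingertips, in m); z points along the fingers, y is the line along which they close (so a half turn about z gives the same grasp; the last joint's range is limited). The gripper opens to 88 mm and grips with 3 to 60 N. Pads are 19 mm wide; open, the fingers measure 130 mm over their backs; the gripper's body (78 mm by 193 mm) begins 47 mm behind the grasp point.
Start: joints at [-56.889, 20.546, 0.682, 0, -70.136, -16.507], TCP at [0.193, -0.647, 0.246] pointing down, gripper open.
Joint ranges: [-176.03, 176.03], [-82.01, 121.73], [-58.28, 71.71], [-173.87, 95.51], [-174.79, -0.11], [-173.66, 173.66]. Speed limits (degrees/s): [136.94, 136.94, 172.46, 180, 180, 180].

## Interface

Orientations are given as [roll, pitch, yaw] about the fixed x, y, z axes, in that order (R = Rz(yaw) Ry(pitch) Rx(roll)).
In Python, from plant import sensors, cams, r gives the robot as it stands.
- The arm moves only by the tool drive_tool, never from a script. Its argument "rows" is a list of rows, each an object of numbers: "fingers": the gripper's target within -1 to 1 (fully open at 1, half-way at 0, shut at -1); "x", "y", "z": the shift along the tool's x, y, z in m; "spin": the turn about the tool's z in rad. A call has 1 to 10 rows; each row is the pose to reach, as a shift and turn from the pose commanded when the call began, along the tool's axes at that moment; what a row does not reach only later rows make up. A row lasts 1/8 s, in which the tool goes at most 62.5 mm and 10.7 degrees, less where a joint would pass 70% of its speed; a pose out of reach is approached as far as the arm can. A call with a gripper value outside its range is refused whole. The fingers move at their own pace and stop on an object; "newtons" is the grip in N (left out, the last holds). Time passes only in rows, so rows that repeat a pose let the fingers close. It gives the time, the measured TCP pose, the force, the opening and the grip force at its end, in the units of the state.
- sensors.get_state(): the state, without advancing time (a new reading comes with each control period).
- cams.capture(name): name is "side" or "top" or "wrist"; returns a dict with "pixels" (400x640x3 uint8, red, green, blue), "intrinsics" (3x3 intrinsics, pixels), "eye" and "orientation" of the camera in the world; the wrist camera has in their place "T_tool_cam" (4x4, takes a point from camera to tool coordinates, whose origin is the TCP and whose axes are the flange's). Camera axes: x right, y up, looking along -z (the intrinsics and any distortion apply to the point x, -y, -z); pixel columns grow to the right and rows downward; lengths in m; the calibration is good to about 2 mm. A picture is of the moment at which its call begins: read the wrist's pose just before it. There is no depth.
- r.close_job(): hands the job in; it is judged then, once.
The state is a dict: "time_s": time; "joints": joint angles; "qd": joint speeds; "joint_torque": joint torques, N m; "tcp_pos": TCP position; "eef_rot": TCP orientation; "contact_force": force on the tool from outside, world axes, zero at the start; "moment": the same for the moment, N m; "gripper_width": finger opening in m; "gripper_force": force on a finger pad.
Only numpy, scipy, OpenCV 4.12 (cv2) and the standard library are available. Lean on these libraries where they do the work, as an engineer would, in place of code of your own. Each camera call takes 0.05 s, during which the arm holds its last target. There are 200 camera calls.

## Task

Two batches of gum arabic lumps were tipped side by side into the white pot and must be blended before soaking: take the wooden stirring stick out of the blue jar, feel for the bottom of the pot with its foot, and stir right round down there until lumps on every side have been shifted by about a lump's length and no two of the three dark lumps lie next to each other any more (at least about 10 mm of clear space between any two of them). Then stand the stick back in the jar where it was, foot down, and let go. Move the lumps with the stick only and press lightly, so that none goes over the rim and the pot stays in its place on the bench; keep the hand off the pot, and leave the two marble weights and the paste jar alone.

Things in the scene. Friction and masses are not known exactly. Their poses are not given: they have to be found in the camera images.
- pot: White enamelled cast-iron pot with a blue band and two small blue lug handles (along its y axis, reaching 84 mm from the centre, 42 mm up), loose, 1.5 kg: round, 128 mm outside (131 at the rim), 116 mm inside, wall upright, 58 mm high, open; flat inner floor 8 mm above the bench. Eight gum lumps lie in it in one layer. Origin at the centre of its underside, z up. Pushed with 6 to 13 N it slides.
- jar: Blue ceramic jar, loose, 0.5 kg: round, 64 mm outside, 54 mm inside, 72 mm high, inner floor 8 mm above the bench. Holds only the stirring stick. Origin at the centre of its underside, z up.
- stick_mid (a point): Middle of the stirring stick: plain round beech, 12 mm thick, 160 mm long, rounded ends, 20 g. Its z axis runs along the stick from foot to top (blue band at the top). At the start it leans in the jar 34 degrees from upright, foot in the corner of the jar's floor, upper part over the rim on the robot's side (within 55 degrees); about 85 mm of it stands out.
- stick_foot (a point): Foot end of the stirring stick (the tip of its rounded end), 80 mm below stick_mid along the stick; z axis as stick_mid. Held near its top, the stick can turn in the hand when its foot is pushed sideways with more than a few newtons.
- darkA_c (a point): A piece of dark brown gum arabic, a rounded hard lump 26 mm long, 21 mm wide and high, 10 g, smooth and glassy (friction about 0.25), so that it slides and rolls easily; lumps caught between stick and wall can jam. The point is its middle, 10 mm above its underside; it may lie any way round.
- darkB_c (a point): A piece of dark brown gum arabic, a rounded hard lump 26 mm long, 21 mm wide and high, 10 g, smooth and glassy (friction about 0.25), so that it slides and rolls easily; lumps caught between stick and wall can jam. The point is its middle, 10 mm above its underside; it may lie any way round.
- darkC_c (a point): A piece of dark brown gum arabic, a rounded hard lump 26 mm long, 21 mm wide and high, 10 g, smooth and glassy (friction about 0.25), so that it slides and rolls easily; lumps caught between stick and wall can jam. The point is its middle, 10 mm above its underside; it may lie any way round.
- paleA_c (a point): A piece of pale honey-coloured gum arabic, a rounded hard lump 26 mm long, 21 mm wide and high, 10 g, smooth and glassy (friction about 0.25), so that it slides and rolls easily; lumps caught between stick and wall can jam. The point is its middle, 10 mm above its underside; it may lie any way round.
- paleB_c (a point): A piece of pale honey-coloured gum arabic, a rounded hard lump 26 mm long, 21 mm wide and high, 10 g, smooth and glassy (friction about 0.25), so that it slides and rolls easily; lumps caught between stick and wall can jam. The point is its middle, 10 mm above its underside; it may lie any way round.
- paleC_c (a point): A piece of pale honey-coloured gum arabic, a rounded hard lump 26 mm long, 21 mm wide and high, 10 g, smooth and glassy (friction about 0.25), so that it slides and rolls easily; lumps caught between stick and wall can jam. The point is its middle, 10 mm above its underside; it may lie any way round.
- paleD_c (a point): A piece of pale honey-coloured gum arabic, a rounded hard lump 26 mm long, 21 mm wide and high, 10 g, smooth and glassy (friction about 0.25), so that it slides and rolls easily; lumps caught between stick and wall can jam. The point is its middle, 10 mm above its underside; it may lie any way round.
- paleE_c (a point): A piece of pale honey-coloured gum arabic, a rounded hard lump 26 mm long, 21 mm wide and high, 10 g, smooth and glassy (friction about 0.25), so that it slides and rolls easily; lumps caught between stick and wall can jam. The point is its middle, 10 mm above its underside; it may lie any way round.
- weightA_c (a point): White marble book weight, a bar 150 mm long (its y axis), 42 mm wide, 28 mm high, 0.45 kg, lying at the far side. The point is its centre. A bystander.
- weightB_c (a point): White marble book weight, a bar 150 mm long (its y axis), 42 mm wide, 28 mm high, 0.45 kg, lying at the far side. The point is its centre. A bystander.
- pastejar: Small closed jar of paste with a white lid, 52 mm across, 62 mm high, standing on the near side. Origin at the centre of its underside. A bystander.

How it is judged:
By the outcome, as a careful person would: the job done as asked, in the order asked, and still so for the second after the job is handed in, with the robot touching nothing.
It also fails if it takes over 72 s, if anything falls off the work surface, if the arm or the gripper's body presses on something with over 40 N, if the wrist force passes 120 N, or if a joint passes its speed limit or range.

## Working session

There is one attempt and no reset: what is moved stays moved. The work goes in short steps, Python scripts to look and compute and a tool call to move; the robot and the scene stay as the last step left them, time stands still between calls to the robot, and variables do not carry over. Pictures are saved under pics/ and viewed, at most 10 in all, crops included, and the job is handed in when it is done.

Besides the shell and the picture viewer there is one more tool, called by a JSON object that holds its "fn" and its "kwargs", one argument or row to a line. drive_tool: Moves the arm, as the interface text tells. Its arguments: {"type":"object","properties":{"rows":{"type":"array"},"newtons":{"type":"number"}},"required":["rows"]}

```bash
ls; mkdir -p pics; cat > h.py <<'E'
from plant import sensors, cams, r
import numpy as np, cv2
from scipy.spatial.transform import Rotation as R
def cap(n):
    s=sensors.get_state(); c=cams.capture(n); c['s']=s
    return c
def save(c,f,crop=None,size=None):
    p=c['pixels'][:,:,::-1]
    if crop: p=p[crop[1]:crop[3],crop[0]:crop[2]]
    if size: p=cv2.resize(p,size,interpolation=cv2.INTER_CUBIC)
    cv2.imwrite('pics/'+f,p)
def pose(c):
    if 'T_tool_cam' in c:
        s=c['s'];T=np.eye(4);T[:3,:3]=R.from_euler('xyz',s['eef_rot'],degrees=True).as_matrix();T[:3,3]=s['tcp_pos']
        T=T@np.array(c['T_tool_cam']);return T[:3,:3],T[:3,3]
    o=np.array(c['orientation'])
    M=o if o.shape==(3,3) else R.from_euler('xyz',o,degrees=True).as_matrix()
    return M,np.array(c['eye'])
def ray(c,u,v):
    M,e=pose(c);d=np.linalg.inv(c['intrinsics'])@[u,v,1];return e,M@(d*[1,-1,-1])
def atz(c,u,v,z):
    e,d=ray(c,u,v);return e+d*(z-e[2])/d[2]
def proj(c,p):
    M,e=pose(c);q=M.T@(np.array(p)-e)*[1,-1,-1];q=np.array(c['intrinsics'])@q;return q[:2]/q[2]
def tri(c1,p1,c2,p2):
    e,d=ray(c1,*p1);f,g=ray(c2,*p2);d/=np.linalg.norm(d);g/=np.linalg.norm(g)
    t=np.linalg.lstsq(np.c_[d,-g],f-e,rcond=None)[0];a=e+d*t[0];b=f+g*t[1];return (a+b)/2,np.linalg.norm(a-b)
E
python3 - <<'E'
from h import *
import pickle
for n in ('top','side'):
    c=cap(n);save(c,n+'0.png');pickle.dump(c,open(n+'.pkl','wb'));print(n,{k:v for k,v in c.items() if k not in('pixels','s')})
print(sensors.get_state(), r.tip_reach)
a=cv2.imread('pics/top0.png');b=cv2.imread('pics/side0.png')
E
```

```text
pics
top {'intrinsics': array([[457.26269487,   0.        , 321.04724146],
       [  0.        , 457.26269487, 198.18630676],
       [  0.        ,   0.        ,   1.        ]]), 'eye': array([0.44913125, 0.01203501, 0.80533613]), 'orientation': array([  8.94536291,  -0.43617985, -91.54833929])}
side {'intrinsics': array([[455.01784969,   0.        , 314.89693209],
       [  0.        , 455.01784969, 200.39194536],
       [  0.        ,   0.        ,   1.        ]]), 'eye': array([0.11253661, 0.58100301, 0.66522405]), 'orientation': array([  51.20191066,    1.12141529, -145.19449834])}
{'time_s': 0.1, 'joints': array([-5.68886584e+01,  2.05890784e+01,  6.38980130e-01, -1.60262559e-02,
       -7.01361733e+01, -1.65067457e+01]), 'qd': array([ 0.024064  , -0.01775269,  0.22625666,  0.06741094,  0.07046154,
        0.06929128]), 'joint_torque': array([-9.62076811e-04, -5.84166133e+01,  2.93753654e+01,  7.01559126e+00,
        1.01581856e-02, -6.52761241e-05]), 'tcp_pos': array([ 0.19274108, -0.64647327,  0.24470169]), 'eef_rot': array([ 1.79913003e+02, -1.00687231e-02, -1.63400853e+02]), 'contact_force': array([ 1.08351575, -0.38229737,  0.53357584]), 'moment': array([ 0.03463161,  0.06554241, -0.07490537]), 'gripper_force': 0.0, 'gripper_width': 0.08743830617303809} 0.019
```

View pics/top0.png

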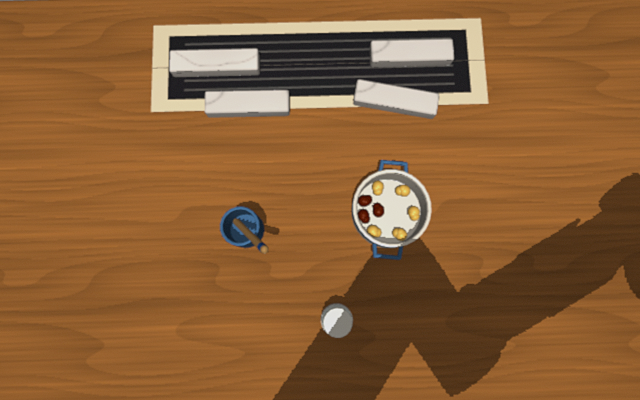

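View pics/side0.png

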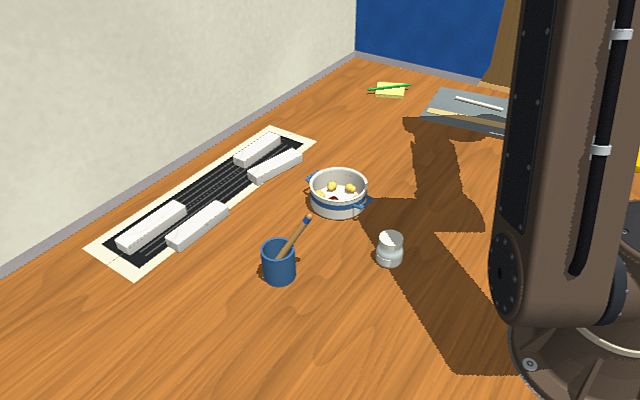

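The top view shows the jar at about (242,228), the stick top at (264,249), the pot at (391,208), and the dark lumps at (364,201), (364,216) and (378,210). In the side view the stick top is at (308,217) and the pot at (338,190). I'll zoom in for exact pixels.

```bash
python3 - <<'E'
import cv2,numpy as np
a=cv2.imread('pics/top0.png');b=cv2.imread('pics/side0.png')
def z(i,x,y,w,h,k):return cv2.resize(i[y:y+h,x:x+w],None,fx=k,fy=k,interpolation=cv2.INTER_CUBIC)
o=np.vstack([np.hstack([z(a,205,185,80,60,5),z(a,345,165,80,60,5) if 0 else z(a,340,150,100,75,4)]),np.hstack([z(b,245,205,80,60,5) if 0 else z(b,240,200,100,75,4),z(b,295,150,80,60,5) if 0 else z(b,290,150,100,75,4)])])
cv2.imwrite('pics/z0.png',o);print(o.shape)
E
```

```text
(600, 800, 3)
```

View pics/z0.png

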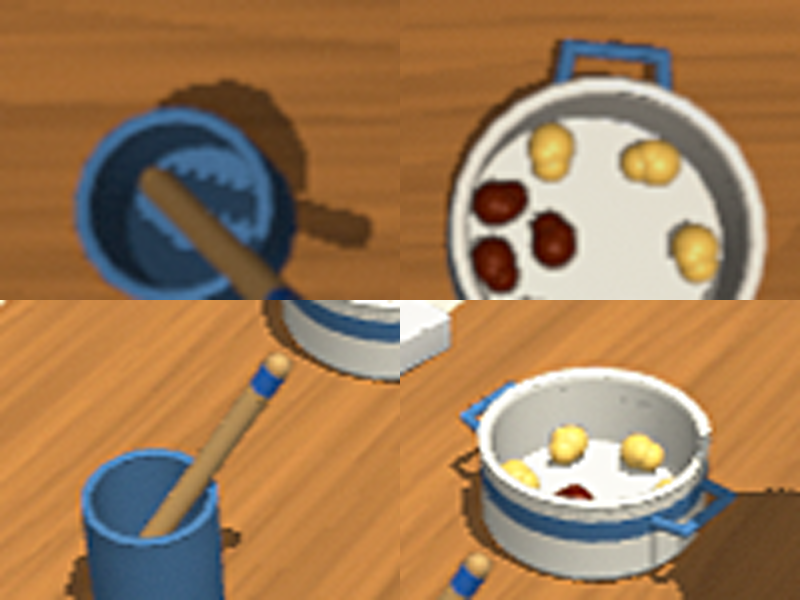

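```bash
python3 - <<'E'
from h import *
import pickle
t=pickle.load(open('top.pkl','rb'));s=pickle.load(open('side.pkl','rb'))
P=lambda n,a,b:print(n,*[np.round(v,4) for v in tri(t,a,s,b)])
P('jarrim',(242.2,227),(277.5,249.3))
P('potrim',(392,207.8),(338.5,186))
P('sticktop',(264.5,250),(309.5,215.5))
print('jar@72',atz(t,242.2,227,.072),'pot@58',atz(t,392,207.8,.058),atz(s,338.5,186,.058))
print('foot~z14',atz(t,235,221,.014))
for n,p in dict(dA=(364,201),dB=(364,216),dC=(378.5,210),p1=(378,188),p2=(402.5,190.5),p3=(413.5,213),p4=(400,233),p5=(374,231)).items(): print(n,atz(t,*p,.018))
print('paste',atz(t,337,321,.062))
for x in('weights',):print(atz(t,247,103,.028),atz(t,396,99,.028))
E
```

```text
jarrim [0.5221 0.1326 0.066 ] 0.0017
potrim [ 0.5482 -0.116   0.046 ] 0.002
sticktop [0.4799 0.0881 0.1371] 0.0006
jar@72 [0.52083028 0.13115031 0.072     ] pot@58 [ 0.54748659 -0.11350786  0.058     ] [ 0.53887651 -0.10302881  0.058     ]
foot~z14 [0.53727244 0.15304599 0.014     ]
dA [ 0.56596507 -0.07200119  0.018     ]
dB [ 0.53968407 -0.07090623  0.018     ]
dC [ 0.54950782 -0.09655009  0.018     ]
p1 [ 0.58833322 -0.09748267  0.018     ]
p2 [ 0.58279143 -0.14018314  0.018     ]
p3 [ 0.54267517 -0.15713842  0.018     ]
p4 [ 0.50858242 -0.13179341  0.018     ]
p5 [ 0.51321628 -0.08708082  0.018     ]
paste [ 0.36901367 -0.01666518  0.062     ]
[0.74584914 0.12972601 0.028     ] [ 0.74690981 -0.13571206  0.028     ]
```

{"fn": "drive_tool", "kwargs": {
  "rows": [
    {"fingers": 1,"x": -0.05,"y": 0.06,"z": 0,"spin": -0.1},
    {"fingers": 1,"x": -0.1,"y": 0.12,"z": 0,"spin": -0.2},
    {"fingers": 1,"x": -0.14,"y": 0.177,"z": 0,"spin": -0.3},
    {"fingers": 1,"x": -0.18,"y": 0.227,"z": 0,"spin": -0.4},
    {"fingers": 1,"x": -0.22,"y": 0.277,"z": 0,"spin": -0.5},
    {"fingers": 1,"x": -0.26,"y": 0.328,"z": 0,"spin": -0.541},
    {"fingers": 1,"x": -0.3,"y": 0.378,"z": 0,"spin": -0.541},
    {"fingers": 1,"x": -0.34,"y": 0.43,"z": 0,"spin": -0.541},
    {"fingers": 1,"x": -0.38,"y": 0.48,"z": 0,"spin": -0.541},
    {"fingers": 1,"x": -0.42,"y": 0.53,"z": 0,"spin": -0.541}
  ]
}}

```text
time_s: 1.35
tcp_pos: [0.4249, -0.0644, 0.2458]
eef_rot: [-180.0, 0.0, -132.4]
contact_force: [1.8, -0.6, -0.2]
gripper_width: 0.0875
gripper_force: 0.0
```

{"fn": "drive_tool", "kwargs": {
  "rows": [
    {"fingers": 0.3,"x": -0.05,"y": 0.02,"z": 0.01,"spin": 0},
    {"fingers": 0.3,"x": -0.1,"y": 0.038,"z": 0.02,"spin": 0},
    {"fingers": 0.3,"x": -0.121,"y": 0.0455,"z": 0.026,"spin": 0},
    {"fingers": 0.3,"x": -0.121,"y": 0.0455,"z": 0.026,"spin": 0}
  ]
}}

```text
time_s: 1.85
tcp_pos: [0.4726, 0.0544, 0.2186]
eef_rot: [180.0, -0.1, -132.3]
contact_force: [-0.8, -0.8, -0.2]
gripper_width: 0.0579
gripper_force: 0.0
```

```bash
python3 - <<'E'
from h import *
import pickle
c=cap('wrist');save(c,'w1.png');pickle.dump(c,open('w1.pkl','wb'));s=c['s'];print(s['tcp_pos'],s['eef_rot'],s['joints'],np.round(c['T_tool_cam'],4))
for p in([.480,.088,.137],[.537,.153,.01],[.521,.132,.072],s['tcp_pos']):print(proj(c,p))
E
```

```text
[0.47262674 0.05440184 0.21863582] [ 1.79957438e+02 -1.08286472e-01 -1.32295980e+02] [ 3.03348786e+01  2.77646501e+00 -2.58331681e+01 -9.43764444e-03
 -6.15064217e+01 -7.26263882e+01] [[ 7.000e-04  9.611e-01  2.762e-01  7.360e-02]
 [ 1.000e+00 -8.000e-04 -0.000e+00 -1.200e-03]
 [ 2.000e-04  2.762e-01 -9.611e-01 -1.389e-01]
 [ 0.000e+00  0.000e+00  0.000e+00  1.000e+00]]
[336.01009246 248.61421405]
[328.28694884 268.53083787]
[329.41812778 275.0879528 ]
[314.8411745 264.0454112]
```

View pics/w1.png

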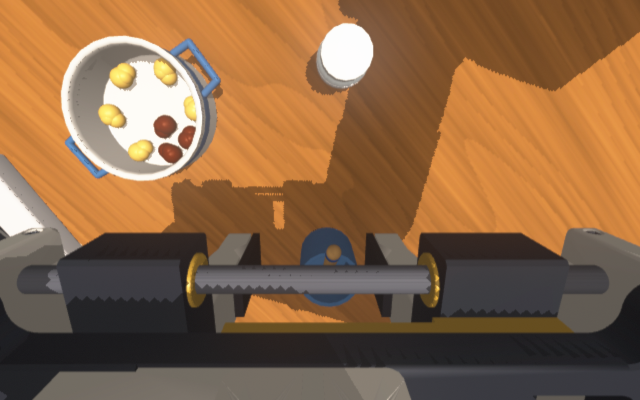

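The wrist view shows the stick top at (334,252), 3–4 px from where I predicted it. The jar is below it, and the pot is at (140,108) with the darks at (165,126), (187,136) and (170,153).

{"fn": "drive_tool", "kwargs": {
  "rows": [
    {"fingers": 0.3,"x": -0.025,"y": 0.009,"z": 0,"spin": 0},
    {"fingers": 0.3,"x": -0.048,"y": 0.0175,"z": 0.02,"spin": 0},
    {"fingers": 0.3,"x": -0.048,"y": 0.0175,"z": 0.05,"spin": 0},
    {"fingers": 0.3,"x": -0.048,"y": 0.0175,"z": 0.08,"spin": 0},
    {"fingers": 0.3,"x": -0.048,"y": 0.0175,"z": 0.1,"spin": 0},
    {"fingers": 0.3,"x": -0.048,"y": 0.0175,"z": 0.1085,"spin": 0},
    {"fingers": 0.3,"x": -0.048,"y": 0.0175,"z": 0.1085,"spin": 0}
  ]
}}

```text
time_s: 2.78
tcp_pos: [0.4923, 0.1005, 0.1111]
eef_rot: [-180.0, -0.0, -132.4]
contact_force: [-0.0, -0.1, 0.4]
gripper_width: 0.0569
gripper_force: 0.0
```

```bash
python3 - <<'E'
from h import *
import pickle
c=cap('side');save(c,'s1.png',(200,150,360,290),(480,420));w=cap('wrist');save(w,'w2.png')
a=cv2.imread('pics/s1.png');b=cv2.resize(cv2.imread('pics/w2.png')[180:400,220:440],(320,320))
o=np.zeros((420,800,3),np.uint8);o[:,:480]=a;o[:320,480:]=b;cv2.imwrite('pics/z1.png',o);print(w['s']['tcp_pos'],w['s']['contact_force'])
E
```

```text
[0.49262264 0.10075641 0.1116455 ] [0.22215026 0.33306661 1.07952971]
```

View pics/z1.png

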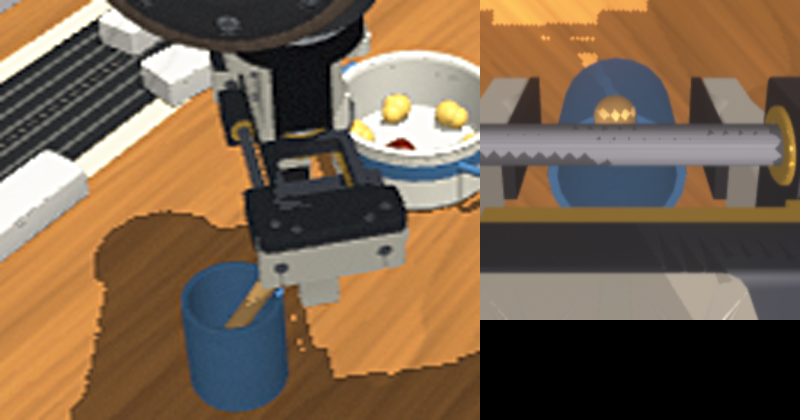

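The stick is centred between the fingers and the fingertips are clear of the jar rim. I'll grip it.

{"fn": "drive_tool", "kwargs": {
  "rows": [
    {"fingers": -1},
    {"fingers": -1},
    {"fingers": -1},
    {"fingers": -1},
    {"fingers": -1}
  ],
  "newtons": 30
}}

```text
invalid input
```

{"fn": "drive_tool", "kwargs": {
  "rows": [
    {"fingers": -1,"x": 0,"y": 0,"z": 0,"spin": 0},
    {"fingers": -1,"x": 0,"y": 0,"z": 0,"spin": 0},
    {"fingers": -1,"x": 0,"y": 0,"z": 0,"spin": 0},
    {"fingers": -1,"x": 0,"y": 0,"z": 0,"spin": 0},
    {"fingers": -1,"x": 0,"y": 0,"z": 0,"spin": 0}
  ],
  "newtons": 30
}}

```text
time_s: 3.5
tcp_pos: [0.4922, 0.1008, 0.1111]
eef_rot: [180.0, -0.0, -132.4]
contact_force: [0.3, 0.6, -0.1]
gripper_width: 0.0125
gripper_force: 0.1
```

{"fn": "drive_tool", "kwargs": {
  "rows": [
    {"fingers": -1,"x": 0,"y": 0,"z": 0,"spin": 0},
    {"fingers": -1,"x": 0,"y": 0,"z": 0,"spin": 0},
    {"fingers": -1,"x": 0.011,"y": 0,"z": -0.016,"spin": 0},
    {"fingers": -1,"x": 0.022,"y": 0,"z": -0.033,"spin": 0},
    {"fingers": -1,"x": 0.034,"y": 0,"z": -0.05,"spin": 0},
    {"fingers": -1,"x": 0.045,"y": 0,"z": -0.067,"spin": 0},
    {"fingers": -1,"x": 0.056,"y": 0,"z": -0.083,"spin": 0},
    {"fingers": -1,"x": 0.067,"y": 0,"z": -0.1,"spin": 0},
    {"fingers": -1,"x": 0.074,"y": 0,"z": -0.11,"spin": 0},
    {"fingers": -1,"x": 0.074,"y": 0,"z": -0.11,"spin": 0}
  ],
  "newtons": 30
}}

```text
time_s: 4.75
tcp_pos: [0.4422, 0.0459, 0.2221]
eef_rot: [-180.0, 0.1, -132.4]
contact_force: [-0.4, 0.0, 0.4]
gripper_width: 0.011
gripper_force: 30.0
```

```bash
python3 - <<'E'
from h import *
import pickle
c=cap('side');save(c,'s2.png',(200,60,440,290),(500,480));t=cap('top');save(t,'t2.png',(190,180,340,300),(300,240))
pickle.dump((c,t),open('st2.pkl','wb'))
a=cv2.imread('pics/s2.png');b=cv2.imread('pics/t2.png')
o=np.zeros((480,800,3),np.uint8);o[:,:500]=a;o[:240,500:]=b;cv2.imwrite('pics/z2.png',o);print(sensors.get_state()['tcp_pos'],c['s']['gripper_force'])
E
```

```text
[0.44209172 0.04608054 0.22088411] 29.997904300689697
```

View pics/z2.png

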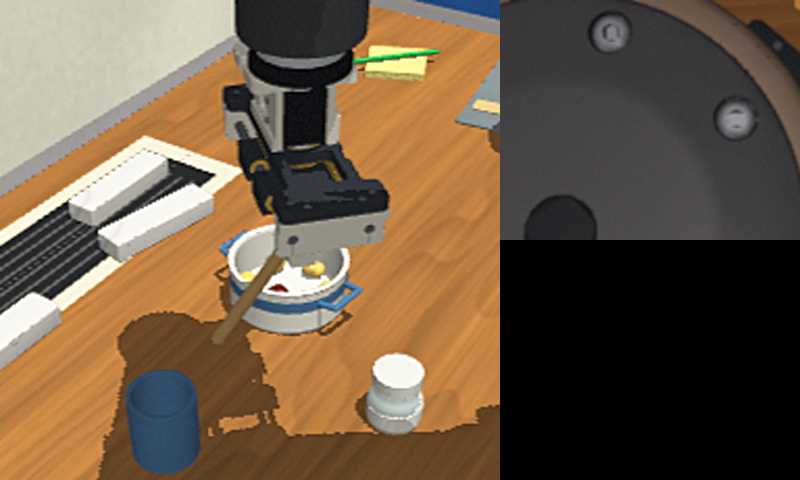

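The stick is in the grip, out of the jar and still tilted. Its foot is at about side pixel (304.6,221.5). Next I'll work out the foot offset in the tool frame.

```bash
python3 - <<'E'
from h import *
import pickle
c,t=pickle.load(open('st2.pkl','rb'));s=c['s'];p=s['tcp_pos'];y=np.radians(s['eef_rot'][2])
n=np.array([np.sin(y),-np.cos(y),0]);e,d=ray(c,304.6,221.5);q=e+d*(n@(p-e))/(n@d);v=q-p
print(q,'rho',-v@[np.cos(y),np.sin(y),0],'h',-v[2],'tilt',np.degrees(np.arctan2(np.hypot(*v[:2]),-v[2])),np.linalg.norm(v))
for u in((304.6,219),(304.6,224),(302,221.5)):
    e,d=ray(c,*u);q=e+d*(n@(p-e))/(n@d);print(q-p)
E
```

```text
[0.48635607 0.09421431 0.12416348] rho 0.06547565427562108 h 0.09796840501194551 tilt 33.75616907534499 0.11783407691922251
[ 0.04402809  0.04818635 -0.09205429]
[ 0.04430446  0.04848882 -0.10393616]
[ 0.04735461  0.05182704 -0.09695449]
```

```bash
cat > plan.py <<'E'
from h import *
POT=np.array([.5475,-.114]); RHO=.0615
def hand(f,yaw): # f: foot ctrl point rel pot (mm)
    y=np.radians(yaw);return POT+np.array(f[:2])/1e3+RHO*np.array([np.cos(y),np.sin(y)])
def rows(wps):  # wps: (fx,fy,yaw,z_tcp) -> rows relative to present pose
    s=sensors.get_state();p=s['tcp_pos'];y0=s['eef_rot'][2];a=np.radians(y0)
    xt=np.array([np.cos(a),np.sin(a)]);yt=np.array([np.sin(a),-np.cos(a)])
    out=[]
    for fx,fy,yaw,z in wps:
        d=hand((fx,fy),yaw)-p[:2];dy=(yaw-y0+180)%360-180
        out.append(f'{{"fingers":-1,"x":{d@xt:.4f},"y":{d@yt:.4f},"z":{p[2]-z:.4f},"spin":{-np.radians(dy):.3f}}}')
    print('TCP',np.round(p,4),round(y0,1),'F',np.round(s['contact_force'],1),'j6',round(s['joints'][5]),'foot',np.round((p[:2]-POT-RHO*xt)*1e3,1));print('['+',\n'.join(out)+']')
def lumps(c,z=.018,show=True):
    "segment dark and pale lumps in an image; positions rel pot in mm"
    hsv=cv2.cvtColor(c['pixels'],cv2.COLOR_RGB2HSV).astype(int);H,S,V=hsv[...,0],hsv[...,1],hsv[...,2]
    im=c['pixels'].astype(int);dark=(im[...,0]>im[...,1]*2.2)&(S>150)&(V>30)&(V<150);pale=(H>=17)&(H<=30)&(S>90)&(V>150)
    out={}
    for n,m in(('dark',dark),('pale',pale)):
        k,l,st,ce=cv2.connectedComponentsWithStats(cv2.morphologyEx(m.astype(np.uint8),cv2.MORPH_OPEN,np.ones((2,2))))
        for i in range(1,k):
            q=(atz(c,*ce[i],z)[:2]-POT)*1e3
            if st[i,4]>12 and np.hypot(*q)<62: out.setdefault(n,[]).append(np.r_[q,st[i,4]].round())
    if show:
        for n in out:print(n,*[list(map(int,v)) for v in out[n]])
    return out
E
python3 - <<'E'
from plan import *
import pickle
rows([(0,30,-120,.22),(-14,2,-90,.19)])
print('top');lumps(pickle.load(open('top.pkl','rb')))
print('w1');lumps(pickle.load(open('w1.pkl','rb')))
c=pickle.load(open('w1.pkl','rb'));print(proj(c,[*POT,.058]))
E
```

```text
TCP [0.4421 0.0461 0.2209] -132.4 F [ 0.4 -0.  -0.7] j6 -74 foot [-63.9 205.5]
[{"fingers":-1,"x":0.0850,"y":-0.1788,"z":0.0009,"spin":-0.217},
{"fingers":-1,"x":0.1005,"y":-0.2156,"z":0.0309,"spin":-0.740}]
top
dark [18, 40, 98] [1, 17, 92] [-9, 42, 98]
pale [40, 16, 117] [34, -28, 123] [-7, -45, 119] [-36, 25, 104] [-41, -18, 109]
w1
pale [-37, -15, 436] [-3, -42, 478] [-29, 26, 215] [38, -25, 466] [44, 19, 401]
[132.028443   109.28915574]
```

{"fn": "drive_tool", "kwargs": {
  "rows": [
    {"fingers": -1,"x": 0.017,"y": -0.036,"z": 0,"spin": -0.12},
    {"fingers": -1,"x": 0.034,"y": -0.072,"z": 0,"spin": -0.24},
    {"fingers": -1,"x": 0.05,"y": -0.108,"z": 0,"spin": -0.36},
    {"fingers": -1,"x": 0.067,"y": -0.144,"z": 0,"spin": -0.48},
    {"fingers": -1,"x": 0.084,"y": -0.18,"z": 0.01,"spin": -0.6},
    {"fingers": -1,"x": 0.1,"y": -0.2155,"z": 0.02,"spin": -0.72},
    {"fingers": -1,"x": 0.1005,"y": -0.2155,"z": 0.031,"spin": -0.74},
    {"fingers": -1,"x": 0.1005,"y": -0.2155,"z": 0.031,"spin": -0.74}
  ]
}}

```text
time_s: 5.85
tcp_pos: [0.5326, -0.1733, 0.1881]
eef_rot: [179.8, 0.0, -90.1]
contact_force: [-0.3, 0.8, -0.0]
gripper_width: 0.0112
gripper_force: 30.0
```

```bash
python3 - <<'E'
from plan import *
import pickle
w=cap('wrist');t=cap('top');s=cap('side')
pickle.dump((w,t,s),open('h.pkl','wb'))
o=np.zeros((600,800,3),np.uint8);o[:250,:400]=cv2.resize(w['pixels'],(400,250))[...,::-1];o[:300,400:]=cv2.resize(t['pixels'][140:260,320:480],(400,300))[...,::-1];o[300:,:400]=cv2.resize(s['pixels'][120:240,270:430],(400,300))[...,::-1]
cv2.imwrite('pics/z3.png',o)
rows([(-14,2,-90,.115)]);print('pot centre px in wrist',proj(w,[*POT,.008]))
print('w');lumps(w);print('t');lumps(t)
E
```

```text
TCP [ 0.5337 -0.1727  0.1904] -90.0 F [ 0.3  0.1 -0. ] j6 -2 foot [-13.8   2.8]
[{"fingers":-1,"x":0.0008,"y":0.0002,"z":0.0754,"spin":0.000}]
pot centre px in wrist [299.79941368 235.45720929]
w
pale [-3, -38, 198] [37, -22, 278] [-39, -15, 260]
t
pale [-15, -47, 25]
```

View pics/z3.png

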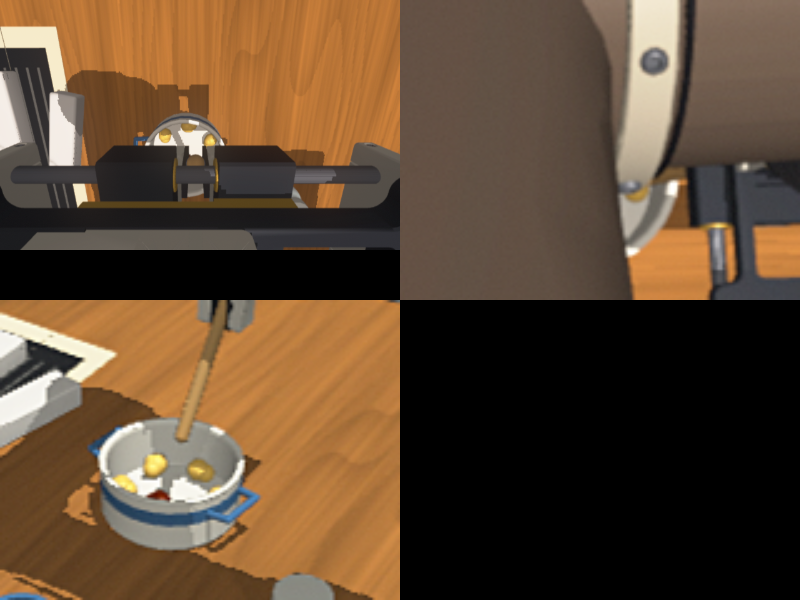

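Stick is above the pot, foot at about side pixel (343,174), inside the rim outline. I'll lower it and feel for the floor.

{"fn": "drive_tool", "kwargs": {
  "rows": [
    {"fingers": -1,"x": 0.001,"y": 0,"z": 0.02,"spin": 0},
    {"fingers": -1,"x": 0.001,"y": 0,"z": 0.04,"spin": 0},
    {"fingers": -1,"x": 0.001,"y": 0,"z": 0.06,"spin": 0},
    {"fingers": -1,"x": 0.001,"y": 0,"z": 0.072,"spin": 0},
    {"fingers": -1,"x": 0.001,"y": 0,"z": 0.074,"spin": 0},
    {"fingers": -1,"x": 0.001,"y": 0,"z": 0.076,"spin": 0},
    {"fingers": -1,"x": 0.001,"y": 0,"z": 0.077,"spin": 0},
    {"fingers": -1,"x": 0.001,"y": 0,"z": 0.078,"spin": 0},
    {"fingers": -1,"x": 0.001,"y": 0,"z": 0.079,"spin": 0},
    {"fingers": -1,"x": 0.001,"y": 0,"z": 0.079,"spin": 0}
  ]
}}

```text
time_s: 7.25
tcp_pos: [0.5337, -0.1745, 0.1111]
eef_rot: [-180.0, -0.0, -90.0]
contact_force: [-0.3, 0.2, 0.5]
gripper_width: 0.0111
gripper_force: 30.0
```

```bash
python3 - <<'E'
from plan import *
import pickle
w,t,s=pickle.load(open('h.pkl','rb'));print(proj(s,[.5337,-.107,.0914]))
f=[];
for i in range(3):
    c=cap('side');f.append(sensors.get_state()['contact_force'])
print(np.mean(f,0),sensors.get_state()['tcp_pos'])
E
```

```text
[341.70064666 173.55896577]
[-0.08007328 -0.00128623 -0.29903581] [ 0.53370602 -0.17442078  0.11110309]
```

No contact yet, so I'll go on in 1 mm steps.

{"fn": "drive_tool", "kwargs": {
  "rows": [
    {"fingers": -1,"x": 0,"y": 0,"z": 0.001,"spin": 0},
    {"fingers": -1,"x": 0,"y": 0,"z": 0.001,"spin": 0},
    {"fingers": -1,"x": 0,"y": 0,"z": 0.002,"spin": 0},
    {"fingers": -1,"x": 0,"y": 0,"z": 0.002,"spin": 0}
  ]
}}

```text
time_s: 7.9
tcp_pos: [0.5343, -0.175, 0.11]
eef_rot: [-179.9, -0.1, -90.0]
contact_force: [-0.9, -3.7, 8.6]
gripper_width: 0.0116
gripper_force: 30.0
```

The foot touched the floor at TCP z ≈ 0.110, with an 8.6 N reaction. I'll back off about 1 mm and plan the first strokes.

```bash
python3 - <<'E'
from plan import *
Z=.111
rows([(-14,1,-90,Z),(-15,8,-90,Z),(-15,15,-90,Z),(-12,21,-90,Z),(-7,22,-92,Z),(-2,23,-94,Z),(3,24,-96,Z),(5,27,-97,Z),(6,32,-98,Z),(6,36,-98,Z)])
E
```

```text
TCP [ 0.5343 -0.175   0.11  ] -90.0 F [-0.9 -3.7  8.6] j6 -2 foot [-13.3   0.5]
[{"fingers":-1,"x":-0.0005,"y":0.0008,"z":-0.0010,"spin":0.001},
{"fingers":-1,"x":-0.0075,"y":0.0017,"z":-0.0010,"spin":0.001},
{"fingers":-1,"x":-0.0145,"y":0.0017,"z":-0.0010,"spin":0.001},
{"fingers":-1,"x":-0.0205,"y":-0.0013,"z":-0.0010,"spin":0.001},
{"fingers":-1,"x":-0.0216,"y":-0.0041,"z":-0.0010,"spin":0.035},
{"fingers":-1,"x":-0.0227,"y":-0.0070,"z":-0.0010,"spin":0.070},
{"fingers":-1,"x":-0.0239,"y":-0.0098,"z":-0.0010,"spin":0.105},
{"fingers":-1,"x":-0.0270,"y":-0.0108,"z":-0.0010,"spin":0.123},
{"fingers":-1,"x":-0.0321,"y":-0.0107,"z":-0.0010,"spin":0.140},
{"fingers":-1,"x":-0.0361,"y":-0.0107,"z":-0.0010,"spin":0.140}]
```

{"fn": "drive_tool", "kwargs": {
  "rows": [
    {"fingers": -1,"x": -0.0005,"y": 0.001,"z": -0.002,"spin": 0},
    {"fingers": -1,"x": -0.0075,"y": 0.0015,"z": -0.002,"spin": 0},
    {"fingers": -1,"x": -0.0145,"y": 0.0015,"z": -0.002,"spin": 0},
    {"fingers": -1,"x": -0.0205,"y": -0.0015,"z": -0.002,"spin": 0},
    {"fingers": -1,"x": -0.0215,"y": -0.004,"z": -0.002,"spin": 0.035},
    {"fingers": -1,"x": -0.0225,"y": -0.007,"z": -0.002,"spin": 0.07},
    {"fingers": -1,"x": -0.024,"y": -0.01,"z": -0.002,"spin": 0.105},
    {"fingers": -1,"x": -0.027,"y": -0.011,"z": -0.002,"spin": 0.12},
    {"fingers": -1,"x": -0.032,"y": -0.011,"z": -0.002,"spin": 0.14},
    {"fingers": -1,"x": -0.036,"y": -0.011,"z": -0.002,"spin": 0.14}
  ]
}}

```text
time_s: 9.15
tcp_pos: [0.545, -0.1384, 0.1114]
eef_rot: [-180.0, -0.0, -98.0]
contact_force: [0.2, -0.8, -0.7]
gripper_width: 0.0113
gripper_force: 30.0
```

```bash
python3 - <<'E'
from plan import *
Z=.111
print(cv2.__version__)
rows([(6,40,-98,Z),(6,43,-98,Z)]+[(43*np.cos(np.radians(a)),43*np.sin(np.radians(a)),a+180-360,Z) for a in range(90,147,7)])
E
```

```text
4.12.0
TCP [ 0.545  -0.1384  0.1114] -98.0 F [ 0.2 -0.8 -0.7] j6 -14 foot [ 6.1 36.5]
[{"fingers":-1,"x":-0.0035,"y":0.0005,"z":0.0004,"spin":-0.001},
{"fingers":-1,"x":-0.0064,"y":0.0010,"z":0.0004,"spin":-0.001},
{"fingers":-1,"x":-0.0062,"y":-0.0017,"z":0.0004,"spin":-0.140},
{"fingers":-1,"x":-0.0066,"y":-0.0039,"z":0.0004,"spin":-0.262},
{"fingers":-1,"x":-0.0074,"y":-0.0060,"z":0.0004,"spin":-0.384},
{"fingers":-1,"x":-0.0083,"y":-0.0081,"z":0.0004,"spin":-0.507},
{"fingers":-1,"x":-0.0095,"y":-0.0100,"z":0.0004,"spin":-0.629},
{"fingers":-1,"x":-0.0110,"y":-0.0117,"z":0.0004,"spin":-0.751},
{"fingers":-1,"x":-0.0126,"y":-0.0133,"z":0.0004,"spin":-0.873},
{"fingers":-1,"x":-0.0144,"y":-0.0146,"z":0.0004,"spin":-0.995},
{"fingers":-1,"x":-0.0164,"y":-0.0157,"z":0.0004,"spin":-1.118}]
```

{"fn": "drive_tool", "kwargs": {
  "rows": [
    {"fingers": -1,"x": -0.0065,"y": 0.001,"z": 0.0004,"spin": 0},
    {"fingers": -1,"x": -0.006,"y": -0.0015,"z": 0.0004,"spin": -0.14},
    {"fingers": -1,"x": -0.0065,"y": -0.004,"z": 0.0004,"spin": -0.262},
    {"fingers": -1,"x": -0.0075,"y": -0.006,"z": 0.0004,"spin": -0.384},
    {"fingers": -1,"x": -0.0085,"y": -0.008,"z": 0.0004,"spin": -0.507},
    {"fingers": -1,"x": -0.0095,"y": -0.01,"z": 0.0004,"spin": -0.629},
    {"fingers": -1,"x": -0.011,"y": -0.0115,"z": 0.0004,"spin": -0.751},
    {"fingers": -1,"x": -0.0125,"y": -0.0135,"z": 0.0004,"spin": -0.873},
    {"fingers": -1,"x": -0.0145,"y": -0.0145,"z": 0.0004,"spin": -0.995},
    {"fingers": -1,"x": -0.0165,"y": -0.0155,"z": 0.0004,"spin": -1.118}
  ]
}}

```text
time_s: 10.4
tcp_pos: [0.5625, -0.1235, 0.1107]
eef_rot: [-180.0, -0.0, -33.7]
contact_force: [0.0, 0.4, 1.4]
gripper_width: 0.0113
gripper_force: 30.0
```

```bash
python3 - <<'E'
from plan import *
Z=.111
rows([(43*np.cos(np.radians(a)),43*np.sin(np.radians(a)),a-180,Z) for a in range(153,217,7)])
E
```

```text
TCP [ 0.5625 -0.1235  0.1107] -33.7 F [0.  0.4 1.4] j6 49 foot [-36.1  24.6]
[{"fingers":-1,"x":0.0006,"y":-0.0017,"z":-0.0003,"spin":-0.117},
{"fingers":-1,"x":0.0002,"y":-0.0039,"z":-0.0003,"spin":-0.239},
{"fingers":-1,"x":-0.0005,"y":-0.0061,"z":-0.0003,"spin":-0.362},
{"fingers":-1,"x":-0.0014,"y":-0.0082,"z":-0.0003,"spin":-0.484},
{"fingers":-1,"x":-0.0026,"y":-0.0101,"z":-0.0003,"spin":-0.606},
{"fingers":-1,"x":-0.0040,"y":-0.0119,"z":-0.0003,"spin":-0.728},
{"fingers":-1,"x":-0.0056,"y":-0.0135,"z":-0.0003,"spin":-0.850},
{"fingers":-1,"x":-0.0074,"y":-0.0148,"z":-0.0003,"spin":-0.973},
{"fingers":-1,"x":-0.0093,"y":-0.0160,"z":-0.0003,"spin":-1.095},
{"fingers":-1,"x":-0.0114,"y":-0.0169,"z":-0.0003,"spin":-1.217}]
```

{"fn": "drive_tool", "kwargs": {
  "rows": [
    {"fingers": -1,"x": 0.0005,"y": -0.0015,"z": -0.0003,"spin": -0.117},
    {"fingers": -1,"x": 0,"y": -0.004,"z": -0.0003,"spin": -0.239},
    {"fingers": -1,"x": -0.0005,"y": -0.006,"z": -0.0003,"spin": -0.362},
    {"fingers": -1,"x": -0.0015,"y": -0.008,"z": -0.0003,"spin": -0.484},
    {"fingers": -1,"x": -0.0025,"y": -0.01,"z": -0.0003,"spin": -0.606},
    {"fingers": -1,"x": -0.004,"y": -0.012,"z": -0.0003,"spin": -0.728},
    {"fingers": -1,"x": -0.0055,"y": -0.0135,"z": -0.0003,"spin": -0.85},
    {"fingers": -1,"x": -0.0075,"y": -0.015,"z": -0.0003,"spin": -0.973},
    {"fingers": -1,"x": -0.0095,"y": -0.016,"z": -0.0003,"spin": -1.095},
    {"fingers": -1,"x": -0.0115,"y": -0.017,"z": -0.0003,"spin": -1.217}
  ]
}}

```text
time_s: 11.65
tcp_pos: [0.5619, -0.103, 0.1108]
eef_rot: [-180.0, 0.0, 36.0]
contact_force: [-0.2, 1.3, 1.1]
gripper_width: 0.0113
gripper_force: 30.0
```

```bash
python3 - <<'E'
from plan import *
Z=.111
rows([(43*np.cos(np.radians(a)),43*np.sin(np.radians(a)),min(a-180,78),Z) for a in range(223,283,6)])
E
```

```text
TCP [ 0.5619 -0.103   0.1108] 36.0 F [-0.2  1.3  1.1] j6 117 foot [-35.3 -25.1]
[{"fingers":-1,"x":0.0002,"y":-0.0018,"z":-0.0002,"spin":-0.122},
{"fingers":-1,"x":-0.0001,"y":-0.0037,"z":-0.0002,"spin":-0.227},
{"fingers":-1,"x":-0.0007,"y":-0.0056,"z":-0.0002,"spin":-0.332},
{"fingers":-1,"x":-0.0014,"y":-0.0074,"z":-0.0002,"spin":-0.436},
{"fingers":-1,"x":-0.0023,"y":-0.0091,"z":-0.0002,"spin":-0.541},
{"fingers":-1,"x":-0.0034,"y":-0.0107,"z":-0.0002,"spin":-0.646},
{"fingers":-1,"x":-0.0039,"y":-0.0114,"z":-0.0002,"spin":-0.733},
{"fingers":-1,"x":-0.0007,"y":-0.0083,"z":-0.0002,"spin":-0.733},
{"fingers":-1,"x":0.0029,"y":-0.0055,"z":-0.0002,"spin":-0.733},
{"fingers":-1,"x":0.0067,"y":-0.0031,"z":-0.0002,"spin":-0.733}]
```

{"fn": "drive_tool", "kwargs": {
  "rows": [
    {"fingers": -1,"x": 0,"y": -0.002,"z": -0.0002,"spin": -0.122},
    {"fingers": -1,"x": 0,"y": -0.0035,"z": -0.0002,"spin": -0.227},
    {"fingers": -1,"x": -0.0005,"y": -0.0055,"z": -0.0002,"spin": -0.332},
    {"fingers": -1,"x": -0.0015,"y": -0.0075,"z": -0.0002,"spin": -0.436},
    {"fingers": -1,"x": -0.0025,"y": -0.009,"z": -0.0002,"spin": -0.541},
    {"fingers": -1,"x": -0.0035,"y": -0.0105,"z": -0.0002,"spin": -0.646},
    {"fingers": -1,"x": -0.004,"y": -0.0115,"z": -0.0002,"spin": -0.733},
    {"fingers": -1,"x": -0.0005,"y": -0.0085,"z": -0.0002,"spin": -0.733},
    {"fingers": -1,"x": 0.003,"y": -0.0055,"z": -0.0002,"spin": -0.733}
  ]
}}

```text
time_s: 12.78
tcp_pos: [0.5618, -0.0973, 0.1111]
eef_rot: [-180.0, -0.0, 77.7]
contact_force: [0.2, -0.0, -0.0]
gripper_width: 0.0115
gripper_force: 30.0
```

```bash
python3 - <<'E'
from plan import *
import pickle
s=sensors.get_state();print(s['tcp_pos'],s['contact_force'])
w=cap('wrist');t=cap('top');c=cap('side');pickle.dump((w,t,c),open('a.pkl','wb'))
for n,k in(('w',w),('t',t),('s',c)):print(n);lumps(k)
o=np.zeros((600,800,3),np.uint8);o[:250,:400]=cv2.resize(w['pixels'],(400,250))[...,::-1];o[:300,400:]=cv2.resize(t['pixels'][140:260,320:480],(400,300))[...,::-1];o[300:,:400]=cv2.resize(c['pixels'][130:230,270:403],(400,300))[...,::-1]
cv2.imwrite('pics/z4.png',o)
E
```

```text
[ 0.56178541 -0.09727835  0.1111109 ] [ 0.18581375 -0.01950488 -0.00133284]
w
pale [33, 32, 528] [49, 16, 573] [47, -6, 306] [3, -15, 18]
t
s
dark [15, -39, 37] [9, 9, 29]
pale [8, -58, 27] [27, -25, 45] [39, 1, 63] [-8, -23, 70]
```

View pics/z4.png

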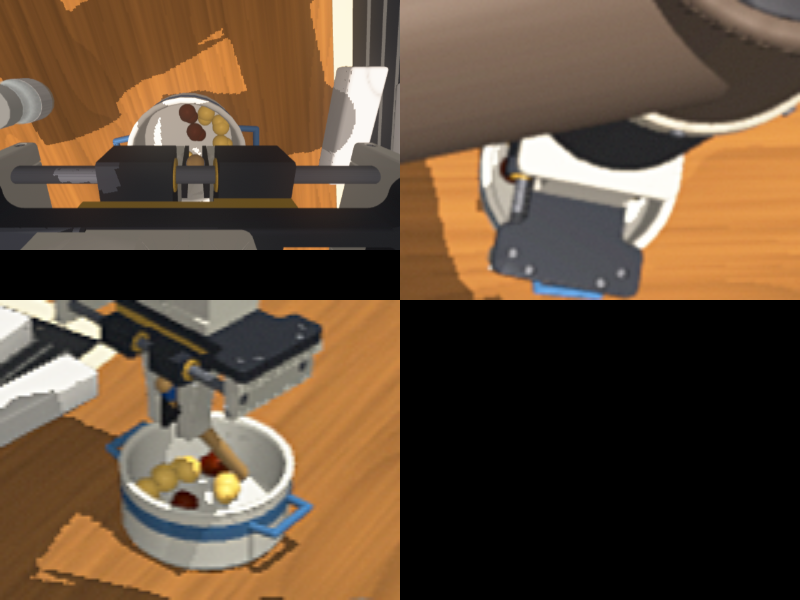

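Two darks remain on the +y side, at wrist (301,181) and (314,211). The third is near the foot on the −y side, and the pales are packed along +x. I'll convert these to positions.

```bash
python3 - <<'E'
from plan import *
import pickle
w,t,c=pickle.load(open('a.pkl','rb'))
for p in((301,181),(314,211)):
    u,v=p;print(atz(w,u,v,.018)[:2]*1e3-POT*1e3,w['pixels'][v-3:v+4:3,u-3:u+4:3].reshape(-1,3).tolist())
# pot rim check via white? side pot centre px
print(proj(w,[*POT,.058]),w['pixels'].shape)
E
sed -i "s/(V>30)&(V<150)/(V>20)\&(V<150)/; s/im\[...,1\]\*2.2)&(S>150)/im[...,1]*1.7)\&(im[...,1]<75)\&(S>100)/" plan.py
python3 - <<'E'
from plan import *
import pickle
w,t,c=pickle.load(open('a.pkl','rb'));lumps(w);print();lumps(pickle.load(open('w1.pkl','rb')))
E
```

```text
[11.9164474  39.86813543] [[97, 56, 41], [96, 54, 40], [90, 52, 37], [96, 55, 41], [94, 54, 40], [90, 52, 38], [91, 53, 40], [89, 52, 38], [88, 51, 37]]
[16.53145103 14.13376319] [[92, 52, 38], [88, 49, 35], [85, 47, 34], [94, 53, 39], [88, 48, 35], [85, 47, 34], [87, 49, 36], [86, 48, 35], [83, 46, 34]]
[294.91053772 253.6867196 ] (400, 640, 3)
dark [12, 41, 142] [17, 31, 23] [18, 11, 374]
pale [33, 32, 528] [49, 16, 573] [47, -6, 306] [3, -15, 18]

dark [-3, 43, 145] [12, 21, 51] [22, 43, 219]
pale [-37, -15, 436] [-3, -42, 478] [-29, 26, 215] [38, -25, 466] [44, 19, 401]
```

```bash
python3 - <<'E'
from plan import *
Z=.111
W=[]
for i,a in enumerate(range(262,180,-9)): 
    rr=np.interp(i,[0,3,9],[43,40,32]);W.append((rr*np.cos(np.radians(a)),rr*np.sin(np.radians(a)),min(a-180,78),Z))
rows(W)
E
```

```text
TCP [ 0.562  -0.0974  0.1111] 77.7 F [ 0.5 -0.1 -0. ] j6 158 foot [  1.4 -43.5]
[{"fingers":-1,"x":-0.0007,"y":-0.0077,"z":0.0001,"spin":-0.005},
{"fingers":-1,"x":0.0001,"y":-0.0091,"z":0.0001,"spin":0.082},
{"fingers":-1,"x":0.0006,"y":-0.0058,"z":0.0001,"spin":0.239},
{"fingers":-1,"x":0.0005,"y":-0.0024,"z":0.0001,"spin":0.396},
{"fingers":-1,"x":0.0001,"y":0.0013,"z":0.0001,"spin":0.553},
{"fingers":-1,"x":-0.0010,"y":0.0051,"z":0.0001,"spin":0.711},
{"fingers":-1,"x":-0.0028,"y":0.0088,"z":0.0001,"spin":0.868},
{"fingers":-1,"x":-0.0054,"y":0.0123,"z":0.0001,"spin":1.025},
{"fingers":-1,"x":-0.0086,"y":0.0154,"z":0.0001,"spin":1.182},
{"fingers":-1,"x":-0.0125,"y":0.0181,"z":0.0001,"spin":1.339}]
```

{"fn": "drive_tool", "kwargs": {
  "rows": [
    {"fingers": -1,"x": -0.0005,"y": -0.0075,"z": 0,"spin": 0},
    {"fingers": -1,"x": 0,"y": -0.009,"z": 0,"spin": 0.08},
    {"fingers": -1,"x": 0.0005,"y": -0.006,"z": 0,"spin": 0.24},
    {"fingers": -1,"x": 0.0005,"y": -0.0025,"z": 0,"spin": 0.396},
    {"fingers": -1,"x": 0,"y": 0.0015,"z": 0,"spin": 0.553},
    {"fingers": -1,"x": -0.001,"y": 0.005,"z": 0,"spin": 0.711},
    {"fingers": -1,"x": -0.003,"y": 0.009,"z": 0,"spin": 0.868},
    {"fingers": -1,"x": -0.0055,"y": 0.0125,"z": 0,"spin": 1.025},
    {"fingers": -1,"x": -0.0085,"y": 0.0155,"z": 0,"spin": 1.182},
    {"fingers": -1,"x": -0.0125,"y": 0.018,"z": 0,"spin": 1.339}
  ]
}}

```text
time_s: 14.18
tcp_pos: [0.5759, -0.1135, 0.1112]
eef_rot: [-180.0, 0.0, 0.7]
contact_force: [0.1, 0.7, -0.4]
gripper_width: 0.0113
gripper_force: 30.0
```

```bash
python3 - <<'E'
from plan import *
Z=.111
lumps(cap('wrist'))
rows([(-31,8,-13,Z),(-27,15,-23,Z),(-22,20,-33,Z),(-16,24,-43,Z),(-10,27,-53,Z),(-5,27,-63,Z),(0,27,-73,Z),(5,27,-83,Z),(10,27,-90,Z),(14,27,-93,Z)])
E
```

```text
dark [27, -47, 64] [13, 45, 30]
pale [38, 4, 2268] [-36, 27, 156] [-35, -30, 153]
TCP [ 0.5761 -0.1139  0.1111] 0.3 F [ 1.1 -0.7  0. ] j6 82 foot [-32.9  -0.3]
[{"fingers":-1,"x":0.0003,"y":0.0059,"z":0.0001,"spin":0.232},
{"fingers":-1,"x":0.0010,"y":0.0091,"z":0.0001,"spin":0.407},
{"fingers":-1,"x":0.0009,"y":0.0136,"z":0.0001,"spin":0.581},
{"fingers":-1,"x":0.0003,"y":0.0180,"z":0.0001,"spin":0.756},
{"fingers":-1,"x":-0.0017,"y":0.0222,"z":0.0001,"spin":0.930},
{"fingers":-1,"x":-0.0058,"y":0.0278,"z":0.0001,"spin":1.105},
{"fingers":-1,"x":-0.0107,"y":0.0318,"z":0.0001,"spin":1.279},
{"fingers":-1,"x":-0.0162,"y":0.0340,"z":0.0001,"spin":1.454},
{"fingers":-1,"x":-0.0187,"y":0.0345,"z":0.0001,"spin":1.576},
{"fingers":-1,"x":-0.0180,"y":0.0344,"z":0.0001,"spin":1.628}]
```

{"fn": "drive_tool", "kwargs": {
  "rows": [
    {"fingers": -1,"x": 0.0005,"y": 0.006,"z": 0,"spin": 0.18},
    {"fingers": -1,"x": 0.001,"y": 0.009,"z": 0,"spin": 0.36},
    {"fingers": -1,"x": 0.001,"y": 0.0135,"z": 0,"spin": 0.54},
    {"fingers": -1,"x": 0.0005,"y": 0.018,"z": 0,"spin": 0.72},
    {"fingers": -1,"x": -0.0015,"y": 0.022,"z": 0,"spin": 0.9},
    {"fingers": -1,"x": -0.006,"y": 0.028,"z": 0,"spin": 1.08},
    {"fingers": -1,"x": -0.0105,"y": 0.032,"z": 0,"spin": 1.26},
    {"fingers": -1,"x": -0.016,"y": 0.034,"z": 0,"spin": 1.44},
    {"fingers": -1,"x": -0.0185,"y": 0.0345,"z": 0,"spin": 1.576},
    {"fingers": -1,"x": -0.018,"y": 0.0345,"z": 0,"spin": 1.628}
  ]
}}

```text
time_s: 15.48
tcp_pos: [0.5575, -0.1485, 0.1111]
eef_rot: [179.9, -0.0, -92.3]
contact_force: [-3.0, -1.0, 0.7]
gripper_width: 0.0113
gripper_force: 30.0
```

```bash
python3 - <<'E'
from plan import *
Z=.111
lumps(cap('side'))
rows([(18,26,-95,Z),(22,24,-100,Z),(25,20,-105,Z),(27,15,-112,Z),(27,11,-120,Z),(23,9,-128,Z),(17,8,-135,Z),(11,7,-140,Z),(5,6,-140,Z),(-2,5,-140,Z)])
E
```

```text
dark [6, -46, 46]
pale [32, -11, 200] [-9, -21, 52]
TCP [ 0.5574 -0.1486  0.111 ] -92.4 F [-2.2 -1.7  2.5] j6 -7 foot [12.4 26.9]
[{"fingers":-1,"x":0.0006,"y":-0.0027,"z":0.0000,"spin":0.046},
{"fingers":-1,"x":0.0019,"y":-0.0015,"z":0.0000,"spin":0.133},
{"fingers":-1,"x":0.0049,"y":0.0006,"z":0.0000,"spin":0.221},
{"fingers":-1,"x":0.0077,"y":0.0056,"z":0.0000,"spin":0.343},
{"fingers":-1,"x":0.0082,"y":0.0133,"z":0.0000,"spin":0.483},
{"fingers":-1,"x":0.0059,"y":0.0246,"z":0.0000,"spin":0.622},
{"fingers":-1,"x":0.0024,"y":0.0363,"z":0.0000,"spin":0.744},
{"fingers":-1,"x":-0.0001,"y":0.0461,"z":0.0000,"spin":0.832},
{"fingers":-1,"x":0.0011,"y":0.0520,"z":0.0000,"spin":0.832},
{"fingers":-1,"x":0.0024,"y":0.0590,"z":0.0000,"spin":0.832}]
```

{"fn": "drive_tool", "kwargs": {
  "rows": [
    {"fingers": -1,"x": 0.001,"y": -0.001,"z": 0,"spin": 0.046},
    {"fingers": -1,"x": 0.003,"y": -0.0015,"z": 0,"spin": 0.1},
    {"fingers": -1,"x": 0.005,"y": -0.001,"z": 0,"spin": 0.16}
  ]
}}

```text
time_s: 15.9
tcp_pos: [0.5591, -0.1534, 0.1111]
eef_rot: [180.0, -0.0, -101.3]
contact_force: [-1.1, -0.0, 0.3]
gripper_width: 0.0113
gripper_force: 30.0
```

```bash
python3 - <<'E'
from plan import *
Z=.111
rows([(20,20,-105,Z),(23,17,-110,Z),(25,13,-115,Z),(25,10,-122,Z),(21,9,-130,Z),(15,8,-135,Z),(9,7,-140,Z),(3,6,-140,Z),(-3,5,-140,Z),(-9,4,-140,Z)])
E
```

```text
TCP [ 0.5591 -0.1534  0.1111] -101.3 F [-1.1 -0.   0.3] j6 -15 foot [23.7 20.9]
[{"fingers":-1,"x":0.0015,"y":0.0073,"z":0.0001,"spin":0.064},
{"fingers":-1,"x":0.0032,"y":0.0091,"z":0.0001,"spin":0.151},
{"fingers":-1,"x":0.0057,"y":0.0117,"z":0.0001,"spin":0.238},
{"fingers":-1,"x":0.0065,"y":0.0182,"z":0.0001,"spin":0.360},
{"fingers":-1,"x":0.0047,"y":0.0298,"z":0.0001,"spin":0.500},
{"fingers":-1,"x":0.0040,"y":0.0400,"z":0.0001,"spin":0.587},
{"fingers":-1,"x":0.0030,"y":0.0501,"z":0.0001,"spin":0.675},
{"fingers":-1,"x":0.0052,"y":0.0557,"z":0.0001,"spin":0.675},
{"fingers":-1,"x":0.0074,"y":0.0614,"z":0.0001,"spin":0.675},
{"fingers":-1,"x":0.0095,"y":0.0671,"z":0.0001,"spin":0.675}]
```

{"fn": "drive_tool", "kwargs": {
  "rows": [
    {"fingers": -1,"x": 0.003,"y": 0.005,"z": 0,"spin": 0.1},
    {"fingers": -1,"x": 0.0045,"y": 0.009,"z": 0,"spin": 0.18},
    {"fingers": -1,"x": 0.006,"y": 0.012,"z": 0,"spin": 0.24},
    {"fingers": -1,"x": 0.0065,"y": 0.018,"z": 0,"spin": 0.36},
    {"fingers": -1,"x": 0.0045,"y": 0.03,"z": 0,"spin": 0.5},
    {"fingers": -1,"x": 0.004,"y": 0.04,"z": 0,"spin": 0.587},
    {"fingers": -1,"x": 0.003,"y": 0.05,"z": 0,"spin": 0.675},
    {"fingers": -1,"x": 0.005,"y": 0.0555,"z": 0,"spin": 0.675},
    {"fingers": -1,"x": 0.0075,"y": 0.0615,"z": 0,"spin": 0.675},
    {"fingers": -1,"x": 0.0095,"y": 0.067,"z": 0,"spin": 0.675}
  ]
}}

```text
time_s: 17.15
tcp_pos: [0.492, -0.1496, 0.1112]
eef_rot: [-180.0, 0.0, -140.0]
contact_force: [-0.5, 1.1, -0.6]
gripper_width: 0.0111
gripper_force: 30.0
```

```bash
python3 - <<'E'
from plan import *
Z=.111
s=sensors.get_state();print(s['tcp_pos'],s['contact_force'])
lumps(cap('side'));print();lumps(cap('wrist'));print();lumps(cap('top'))
rows([(0,0,-140,.18)])
E
```

```text
[ 0.49202426 -0.14959487  0.11118941] [-0.47894127  1.10295371 -0.6163192 ]
dark [-19, -42, 23] [7, -9, 56]
pale [41, -9, 42] [27, -27, 35] [10, -39, 32] [34, 14, 20]

dark [20, 37, 56]
pale [12, -16, 193] [-16, -8, 55] [-20, 33, 111] [34, 19, 37]

TCP [ 0.4922 -0.1496  0.1112] -140.0 F [ 0.1 -0.1 -0.6] j6 -55 foot [-8.2  3.9]
[{"fingers":-1,"x":-0.0038,"y":-0.0083,"z":-0.0688,"spin":-0.001}]
```

{"fn": "drive_tool", "kwargs": {
  "rows": [
    {"fingers": -1,"x": 0,"y": 0,"z": -0.03,"spin": 0},
    {"fingers": -1,"x": 0,"y": 0,"z": -0.07,"spin": 0},
    {"fingers": -1,"x": -0.01,"y": 0,"z": -0.09,"spin": 0},
    {"fingers": -1,"x": -0.05,"y": 0,"z": -0.1,"spin": 0},
    {"fingers": -1,"x": -0.1,"y": 0,"z": -0.1,"spin": 0},
    {"fingers": -1,"x": -0.14,"y": 0,"z": -0.1,"spin": 0},
    {"fingers": -1,"x": -0.17,"y": 0,"z": -0.1,"spin": 0},
    {"fingers": -1,"x": -0.18,"y": 0,"z": -0.1,"spin": 0},
    {"fingers": -1,"x": -0.18,"y": 0,"z": -0.1,"spin": 0}
  ]
}}

```text
time_s: 18.42
tcp_pos: [0.6303, -0.0338, 0.2106]
eef_rot: [180.0, -0.0, -140.0]
contact_force: [0.3, -0.5, -0.0]
gripper_width: 0.0112
gripper_force: 30.0
```

```bash
python3 - <<'E'
from plan import *
import pickle
w=cap('wrist');c=cap('side');t=cap('top');pickle.dump((w,t,c),open('b.pkl','wb'));print(w['s']['tcp_pos'])
for k in(w,c,t):lumps(k);print()
u,v=proj(w,[*POT,.03]);print(u,v);u=int(np.clip(u-100,0,440));v=int(np.clip(v-75,0,250));print(u,v)
o=np.zeros((600,800,3),np.uint8);o[:300,:400]=cv2.resize(w['pixels'][v:v+150,u:u+200],(400,300))[...,::-1];o[:300,400:]=cv2.resize(t['pixels'][140:260,320:480],(400,300))[...,::-1];o[300:,:400]=cv2.resize(c['pixels'][130:230,270:403],(400,300))[...,::-1]
cv2.imwrite('pics/z5.png',o)
E
```

```text
[ 0.63031013 -0.03380181  0.21060037]
dark [-7, -46, 321] [13, -13, 128] [24, 43, 115] [34, 39, 34]
pale [-2, -21, 454] [26, -34, 893] [49, -8, 424] [41, 17, 381]

dark [-13, -45, 50] [7, -8, 56]
pale [20, -19, 273]

dark [24, 38, 95] [11, -12, 101] [-9, -48, 108]
pale [32, -19, 531] [-5, -24, 140]

304.9037863635515 64.58696520205147
204 0
```

View pics/z5.png

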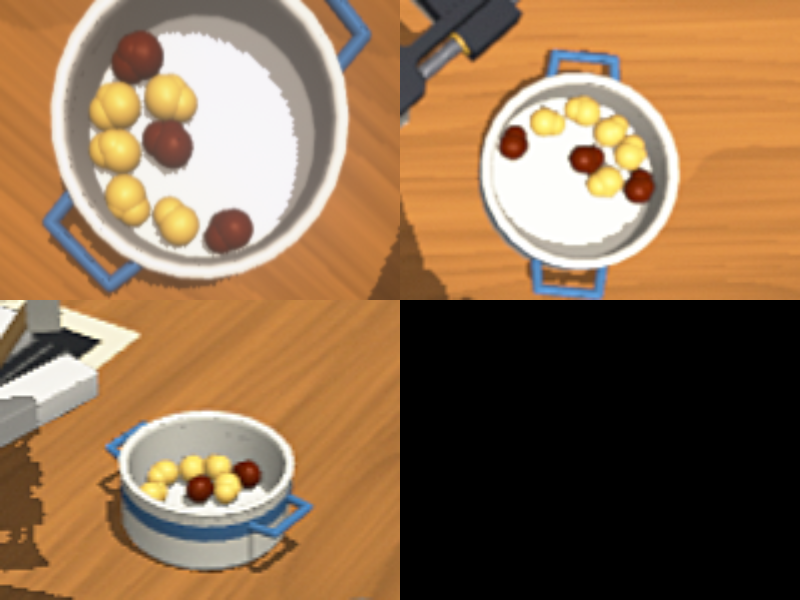

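The wrist and top views agree. The darks are at A (24,38), B (−9,−48) and C (11,−12) mm from the pot centre, already apart, and the pot has not moved. Dark A and one pale lump have hardly shifted, so I'll push C west first, then A round, then the +x train.

```bash
python3 - <<'E'
from plan import *
Z=.111
rows([(16,12,-140,.19),(16,12,-140,.125),(16,12,-140,Z),(21,9,-140,Z),(26,4,-142,Z),(28,-3,-147,Z),(28,-8,-155,Z),(24,-10,-163,Z),(18,-11,-170,Z),(12,-11,-175,Z),(6,-10,-178,Z),(0,-9,-180,Z),(-6,-8,-180,Z)])
E
```

```text
TCP [ 0.6297 -0.0346  0.2113] -140.1 F [-0.8  0.8  0.4] j6 -65 foot [129.3 118.8]
[{"fingers":-1,"x":0.1555,"y":-0.0094,"z":0.0213,"spin":-0.002},
{"fingers":-1,"x":0.1555,"y":-0.0094,"z":0.0863,"spin":-0.002},
{"fingers":-1,"x":0.1555,"y":-0.0094,"z":0.1003,"spin":-0.002},
{"fingers":-1,"x":0.1536,"y":-0.0149,"z":0.1003,"spin":-0.002},
{"fingers":-1,"x":0.1529,"y":-0.0198,"z":0.1003,"spin":0.033},
{"fingers":-1,"x":0.1555,"y":-0.0211,"z":0.1003,"spin":0.120},
{"fingers":-1,"x":0.1570,"y":-0.0165,"z":0.1003,"spin":0.260},
{"fingers":-1,"x":0.1586,"y":-0.0074,"z":0.1003,"spin":0.400},
{"fingers":-1,"x":0.1605,"y":0.0024,"z":0.1003,"spin":0.522},
{"fingers":-1,"x":0.1623,"y":0.0108,"z":0.1003,"spin":0.609},
{"fingers":-1,"x":0.1643,"y":0.0180,"z":0.1003,"spin":0.661},
{"fingers":-1,"x":0.1669,"y":0.0243,"z":0.1003,"spin":0.696},
{"fingers":-1,"x":0.1709,"y":0.0289,"z":0.1003,"spin":0.696}]
```

{"fn": "drive_tool", "kwargs": {
  "rows": [
    {"fingers": -1,"x": 0.04,"y": -0.003,"z": 0,"spin": 0},
    {"fingers": -1,"x": 0.09,"y": -0.006,"z": 0,"spin": 0},
    {"fingers": -1,"x": 0.135,"y": -0.0095,"z": 0.005,"spin": 0},
    {"fingers": -1,"x": 0.1555,"y": -0.0095,"z": 0.01,"spin": 0},
    {"fingers": -1,"x": 0.1555,"y": -0.0095,"z": 0.02,"spin": 0},
    {"fingers": -1,"x": 0.1555,"y": -0.0095,"z": 0.05,"spin": 0},
    {"fingers": -1,"x": 0.1555,"y": -0.0095,"z": 0.08,"spin": 0},
    {"fingers": -1,"x": 0.1555,"y": -0.0095,"z": 0.096,"spin": 0},
    {"fingers": -1,"x": 0.1555,"y": -0.0095,"z": 0.1,"spin": 0},
    {"fingers": -1,"x": 0.1555,"y": -0.0095,"z": 0.1,"spin": 0}
  ]
}}

```text
time_s: 19.82
tcp_pos: [0.5179, -0.1409, 0.1116]
eef_rot: [-180.0, 0.0, -140.1]
contact_force: [0.8, 0.3, -0.4]
gripper_width: 0.0111
gripper_force: 30.0
```

```bash
python3 - <<'E'
from plan import *
Z=.111
rows([(21,9,-140,Z),(26,4,-142,Z),(28,-3,-147,Z),(28,-8,-155,Z),(24,-10,-163,Z),(18,-11,-170,Z),(12,-11,-175,Z),(6,-10,-178,Z),(0,-9,-180,Z),(-6,-8,-180,Z)])
E
```

```text
TCP [ 0.5179 -0.1409  0.1116] -140.1 F [ 0.8  0.3 -0.4] j6 -56 foot [17.5 12.6]
[{"fingers":-1,"x":-0.0004,"y":-0.0050,"z":0.0006,"spin":-0.001},
{"fingers":-1,"x":-0.0010,"y":-0.0099,"z":0.0006,"spin":0.034},
{"fingers":-1,"x":0.0015,"y":-0.0112,"z":0.0006,"spin":0.121},
{"fingers":-1,"x":0.0031,"y":-0.0066,"z":0.0006,"spin":0.261},
{"fingers":-1,"x":0.0047,"y":0.0025,"z":0.0006,"spin":0.400},
{"fingers":-1,"x":0.0066,"y":0.0123,"z":0.0006,"spin":0.523},
{"fingers":-1,"x":0.0083,"y":0.0207,"z":0.0006,"spin":0.610},
{"fingers":-1,"x":0.0103,"y":0.0279,"z":0.0006,"spin":0.662},
{"fingers":-1,"x":0.0130,"y":0.0342,"z":0.0006,"spin":0.697},
{"fingers":-1,"x":0.0169,"y":0.0388,"z":0.0006,"spin":0.697}]
```

{"fn": "drive_tool", "kwargs": {
  "rows": [
    {"fingers": -1,"x": -0.0005,"y": -0.005,"z": 0.0005,"spin": 0},
    {"fingers": -1,"x": -0.001,"y": -0.01,"z": 0.0005,"spin": 0.034},
    {"fingers": -1,"x": 0.0015,"y": -0.011,"z": 0.0005,"spin": 0.121},
    {"fingers": -1,"x": 0.003,"y": -0.0065,"z": 0.0005,"spin": 0.261},
    {"fingers": -1,"x": 0.0045,"y": 0.0025,"z": 0.0005,"spin": 0.4},
    {"fingers": -1,"x": 0.0065,"y": 0.0125,"z": 0.0005,"spin": 0.523},
    {"fingers": -1,"x": 0.0085,"y": 0.0205,"z": 0.0005,"spin": 0.61},
    {"fingers": -1,"x": 0.0105,"y": 0.028,"z": 0.0005,"spin": 0.662},
    {"fingers": -1,"x": 0.013,"y": 0.034,"z": 0.0005,"spin": 0.697},
    {"fingers": -1,"x": 0.017,"y": 0.039,"z": 0.0005,"spin": 0.697}
  ]
}}

```text
time_s: 21.08
tcp_pos: [0.4794, -0.122, 0.111]
eef_rot: [180.0, 0.1, 179.9]
contact_force: [-0.1, -0.2, -0.3]
gripper_width: 0.0113
gripper_force: 30.0
```

```bash
python3 - <<'E'
from plan import *
Z=.111
lumps(cap('side'))
rows([(0,0,-178,Z),(8,8,-172,Z),(16,14,-162,Z),(22,19,-152,Z),(27,23,-145,Z),(30,27,-138,Z),(32,30,-134,Z),(29,33,-128,Z),(25,36,-122,Z),(20,39,-116,Z)])
E
```

```text
dark [-22, -40, 20] [-22, -10, 19]
pale [25, -29, 41] [41, -11, 51] [7, -39, 36] [39, 15, 17] [-35, -31, 16]
TCP [ 0.4784 -0.122   0.1109] 180.0 F [-1.2  0.7  0.3] j6 -99 foot [-7.6 -8. ]
[{"fingers":-1,"x":-0.0076,"y":0.0059,"z":-0.0001,"spin":-0.035},
{"fingers":-1,"x":-0.0161,"y":0.0074,"z":-0.0001,"spin":-0.140},
{"fingers":-1,"x":-0.0266,"y":0.0030,"z":-0.0001,"spin":-0.315},
{"fingers":-1,"x":-0.0368,"y":-0.0019,"z":-0.0001,"spin":-0.489},
{"fingers":-1,"x":-0.0457,"y":-0.0043,"z":-0.0001,"spin":-0.611},
{"fingers":-1,"x":-0.0534,"y":-0.0061,"z":-0.0001,"spin":-0.734},
{"fingers":-1,"x":-0.0583,"y":-0.0062,"z":-0.0001,"spin":-0.803},
{"fingers":-1,"x":-0.0602,"y":-0.0074,"z":-0.0001,"spin":-0.908},
{"fingers":-1,"x":-0.0615,"y":-0.0081,"z":-0.0001,"spin":-1.013},
{"fingers":-1,"x":-0.0621,"y":-0.0082,"z":-0.0001,"spin":-1.118}]
```

{"fn": "drive_tool", "kwargs": {
  "rows": [
    {"fingers": -1,"x": -0.0075,"y": 0.006,"z": 0,"spin": -0.035},
    {"fingers": -1,"x": -0.016,"y": 0.0075,"z": 0,"spin": -0.14},
    {"fingers": -1,"x": -0.0265,"y": 0.003,"z": 0,"spin": -0.315},
    {"fingers": -1,"x": -0.037,"y": -0.002,"z": 0,"spin": -0.489},
    {"fingers": -1,"x": -0.0455,"y": -0.0045,"z": 0,"spin": -0.611},
    {"fingers": -1,"x": -0.0535,"y": -0.006,"z": 0,"spin": -0.734},
    {"fingers": -1,"x": -0.0585,"y": -0.006,"z": 0,"spin": -0.803},
    {"fingers": -1,"x": -0.06,"y": -0.0075,"z": 0,"spin": -0.908},
    {"fingers": -1,"x": -0.0615,"y": -0.008,"z": 0,"spin": -1.013},
    {"fingers": -1,"x": -0.062,"y": -0.008,"z": 0,"spin": -1.118}
  ]
}}

```text
time_s: 22.38
tcp_pos: [0.5425, -0.1299, 0.1108]
eef_rot: [-179.9, 0.0, -115.7]
contact_force: [0.6, -1.0, 1.2]
gripper_width: 0.0112
gripper_force: 30.0
```

```bash
python3 - <<'E'
from plan import *
Z=.111
lumps(cap('side'))
rows([(43*np.cos(np.radians(a)),43*np.sin(np.radians(a)),a-180,Z) for a in range(69,106,6)]+[(-8,36,-75,.125),(-8,34,-75,.16),(-8,32,-75,.20)])
E
```

```text
dark [-17, -44, 60] [-24, -11, 14]
pale [22, -29, 30] [39, 1, 71] [6, -39, 39]
TCP [ 0.5424 -0.1299  0.1108] -115.4 F [0.6 1.2 0.2] j6 -32 foot [21.3 39.7]
[{"fingers":-1,"x":0.0019,"y":0.0008,"z":-0.0002,"spin":-0.076},
{"fingers":-1,"x":0.0017,"y":-0.0011,"z":-0.0002,"spin":-0.181},
{"fingers":-1,"x":0.0012,"y":-0.0030,"z":-0.0002,"spin":-0.286},
{"fingers":-1,"x":0.0006,"y":-0.0048,"z":-0.0002,"spin":-0.391},
{"fingers":-1,"x":-0.0002,"y":-0.0065,"z":-0.0002,"spin":-0.495},
{"fingers":-1,"x":-0.0013,"y":-0.0082,"z":-0.0002,"spin":-0.600},
{"fingers":-1,"x":-0.0024,"y":-0.0097,"z":-0.0002,"spin":-0.705},
{"fingers":-1,"x":0.0012,"y":-0.0149,"z":-0.0142,"spin":-0.705},
{"fingers":-1,"x":0.0030,"y":-0.0158,"z":-0.0492,"spin":-0.705},
{"fingers":-1,"x":0.0048,"y":-0.0167,"z":-0.0892,"spin":-0.705}]
```

{"fn": "drive_tool", "kwargs": {
  "rows": [
    {"fingers": -1,"x": 0.002,"y": 0.001,"z": 0,"spin": -0.076},
    {"fingers": -1,"x": 0.0015,"y": -0.001,"z": 0,"spin": -0.181},
    {"fingers": -1,"x": 0.001,"y": -0.003,"z": 0,"spin": -0.286},
    {"fingers": -1,"x": 0.0005,"y": -0.005,"z": 0,"spin": -0.391},
    {"fingers": -1,"x": 0,"y": -0.0065,"z": 0,"spin": -0.495},
    {"fingers": -1,"x": -0.0015,"y": -0.008,"z": 0,"spin": -0.6},
    {"fingers": -1,"x": -0.0025,"y": -0.0095,"z": 0,"spin": -0.705},
    {"fingers": -1,"x": 0.001,"y": -0.015,"z": -0.014,"spin": -0.705},
    {"fingers": -1,"x": 0.003,"y": -0.016,"z": -0.05,"spin": -0.705},
    {"fingers": -1,"x": 0.005,"y": -0.0165,"z": -0.09,"spin": -0.705}
  ]
}}

```text
time_s: 23.68
tcp_pos: [0.5539, -0.1422, 0.2021]
eef_rot: [180.0, -0.0, -75.7]
contact_force: [0.7, -0.2, 0.2]
gripper_width: 0.0109
gripper_force: 30.0
```

```bash
python3 - <<'E'
from plan import *
Z=.111
lumps(cap('side'))
rows([(-14,20,-65,.2),(-20,10,-55,.2),(-25,0,-45,.2),(-28,-10,-35,.2),(-30,-18,-25,.2),(-32,-25,-15,.2),(-33,-30,-5,.2),(-33,-33,5,.2),(-33,-33,15,.2),(-33,-33,25,.19)])
E
```

```text
dark [-17, -44, 61] [-25, -12, 17]
pale [25, -30, 37] [7, -39, 39] [40, -1, 88] [-35, -29, 17]
TCP [ 0.5566 -0.1429  0.2084] -75.7 F [1.8 0.2 5.9] j6 9 foot [-6.1 30.7]
[{"fingers":-1,"x":0.0074,"y":-0.0011,"z":0.0084,"spin":-0.186},
{"fingers":-1,"x":0.0127,"y":-0.0031,"z":0.0084,"spin":-0.361},
{"fingers":-1,"x":0.0165,"y":-0.0054,"z":0.0084,"spin":-0.535},
{"fingers":-1,"x":0.0192,"y":-0.0088,"z":0.0084,"spin":-0.710},
{"fingers":-1,"x":0.0188,"y":-0.0123,"z":0.0084,"spin":-0.884},
{"fingers":-1,"x":0.0162,"y":-0.0147,"z":0.0084,"spin":-1.059},
{"fingers":-1,"x":0.0110,"y":-0.0169,"z":0.0084,"spin":-1.233},
{"fingers":-1,"x":0.0036,"y":-0.0188,"z":0.0084,"spin":-1.408},
{"fingers":-1,"x":-0.0071,"y":-0.0196,"z":0.0084,"spin":-1.583},
{"fingers":-1,"x":-0.0178,"y":-0.0186,"z":0.0184,"spin":-1.757}]
```

{"fn": "drive_tool", "kwargs": {
  "rows": [
    {"fingers": -1,"x": -0.04,"y": 0,"z": 0.003,"spin": 0},
    {"fingers": -1,"x": -0.09,"y": 0,"z": 0.003,"spin": 0},
    {"fingers": -1,"x": -0.125,"y": 0,"z": 0.003,"spin": 0},
    {"fingers": -1,"x": -0.13,"y": 0,"z": 0.003,"spin": 0},
    {"fingers": -1,"x": -0.13,"y": 0,"z": 0.003,"spin": 0}
  ]
}}

```text
time_s: 24.35
tcp_pos: [0.5218, -0.0157, 0.1983]
eef_rot: [-180.0, -0.0, -75.6]
contact_force: [-0.1, -0.9, -0.7]
gripper_width: 0.0117
gripper_force: 30.0
```

```bash
python3 - <<'E'
from plan import *
import pickle
w=cap('wrist');c=cap('side');t=cap('top');pickle.dump((w,t,c),open('c.pkl','wb'));print(w['s']['tcp_pos'])
for k in(w,c,t):lumps(k);print()
u,v=proj(w,[*POT,.03]);print(u,v);u=int(np.clip(u-100,0,440));v=int(np.clip(v-75,0,250));print(u,v)
o=np.zeros((600,800,3),np.uint8);o[:300,:400]=cv2.resize(w['pixels'][v:v+150,u:u+200],(400,300))[...,::-1];o[:300,400:]=cv2.resize(t['pixels'][140:260,320:480],(400,300))[...,::-1];o[300:,:400]=cv2.resize(c['pixels'][130:230,270:403],(400,300))[...,::-1]
cv2.imwrite('pics/z6.png',o)
E
```

```text
[ 0.52180416 -0.01573555  0.19827596]
dark [-13, -47, 212] [-2, -48, 37] [-23, -15, 13] [-29, -6, 44]
pale [31, -28, 1600] [-36, -24, 461] [45, 16, 461]

dark [-17, -44, 60] [-25, -11, 19]
pale [36, -5, 391] [-35, -29, 17]

dark [-14, -50, 66]
pale [-39, -26, 131]

313.7648132028759 80.08698934393331
213 5
```

View pics/z6.png

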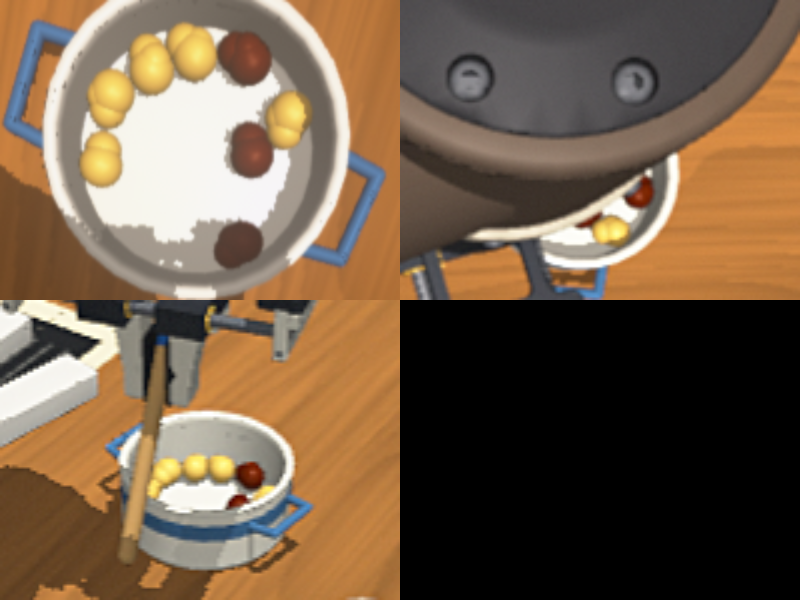

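The four pales p1–p4 are in a row along +x/−y. Dark B is at about (−12,−48), pale p5 at (−37,−25), dark C at (−26,−10), and dark A is in shadow at crop (238,243). I'll push p1 and p2 round.

```bash
python3 - <<'E'
from plan import *
import pickle
w,t,c=pickle.load(open('c.pkl','rb'))
for n,(a,b) in dict(p1=(101,158),p2=(110,98),p3=(151,63),p4=(192,52),dB=(245,57),dC=(250,150),dA=(238,243),p5=(288,120)).items():
    q=(atz(w,213+a/2,5+b/2,.018)[:2]-POT)*1e3;print(n,q.round(),'az',np.degrees(np.arctan2(q[1],q[0])).round())
rows([(18,-8,-170,.19)])
E
```

```text
p1 [47. 15.] az 17.0
p2 [ 48. -13.] az -15.0
p3 [ 33. -32.] az -44.0
p4 [ 15. -41.] az -70.0
dB [ -9. -45.] az -101.0
dC [-22.  -7.] az -163.0
dA [-28.  37.] az 128.0
p5 [-36. -24.] az -146.0
TCP [ 0.5216 -0.0166  0.1977] -75.7 F [-0.9  1.  -0.1] j6 -5 foot [-41.1 156.9]
[{"fingers":-1,"x":0.1083,"y":0.0449,"z":0.0077,"spin":1.647}]
```

{"fn": "drive_tool", "kwargs": {
  "rows": [
    {"fingers": -1,"x": 0.012,"y": 0.005,"z": 0,"spin": 0.175},
    {"fingers": -1,"x": 0.024,"y": 0.01,"z": 0,"spin": 0.35},
    {"fingers": -1,"x": 0.036,"y": 0.015,"z": 0,"spin": 0.525},
    {"fingers": -1,"x": 0.048,"y": 0.02,"z": 0,"spin": 0.7},
    {"fingers": -1,"x": 0.06,"y": 0.025,"z": 0,"spin": 0.875},
    {"fingers": -1,"x": 0.072,"y": 0.03,"z": 0,"spin": 1.05},
    {"fingers": -1,"x": 0.084,"y": 0.035,"z": 0,"spin": 1.225},
    {"fingers": -1,"x": 0.096,"y": 0.04,"z": 0,"spin": 1.4},
    {"fingers": -1,"x": 0.106,"y": 0.045,"z": 0.003,"spin": 1.56},
    {"fingers": -1,"x": 0.106,"y": 0.045,"z": 0.008,"spin": 1.56}
  ]
}}

```text
time_s: 25.75
tcp_pos: [0.5041, -0.131, 0.1895]
eef_rot: [-180.0, -0.0, -165.0]
contact_force: [-0.2, 0.5, 0.2]
gripper_width: 0.0111
gripper_force: 30.0
```

```bash
python3 - <<'E'
from plan import *
Z=.111
rows([(15,-6,-165,.165),(15,-6,-165,.135),(15,-6,-165,.115),(15,-6,-165,Z),(20,-10,-168,Z),(25,-14,-171,Z),(30,-17,-171,Z),(32,-17,-170,Z),(35,-15,-168,Z),(37,-11,-166,Z)])
E
```

```text
TCP [ 0.5041 -0.131   0.1895] -165.0 F [-0.2  0.5  0.2] j6 -82 foot [16.  -1.1]
[{"fingers":-1,"x":0.0023,"y":-0.0045,"z":0.0245,"spin":-0.000},
{"fingers":-1,"x":0.0023,"y":-0.0045,"z":0.0545,"spin":-0.000},
{"fingers":-1,"x":0.0023,"y":-0.0045,"z":0.0745,"spin":-0.000},
{"fingers":-1,"x":0.0023,"y":-0.0045,"z":0.0785,"spin":-0.000},
{"fingers":-1,"x":-0.0016,"y":-0.0065,"z":0.0785,"spin":0.052},
{"fingers":-1,"x":-0.0057,"y":-0.0084,"z":0.0785,"spin":0.104},
{"fingers":-1,"x":-0.0097,"y":-0.0126,"z":0.0785,"spin":0.104},
{"fingers":-1,"x":-0.0116,"y":-0.0142,"z":0.0785,"spin":0.087},
{"fingers":-1,"x":-0.0148,"y":-0.0152,"z":0.0785,"spin":0.052},
{"fingers":-1,"x":-0.0177,"y":-0.0140,"z":0.0785,"spin":0.017}]
```

{"fn": "drive_tool", "kwargs": {
  "rows": [
    {"fingers": -1,"x": 0.0025,"y": -0.0045,"z": 0.025,"spin": 0},
    {"fingers": -1,"x": 0.0025,"y": -0.0045,"z": 0.055,"spin": 0},
    {"fingers": -1,"x": 0.0025,"y": -0.0045,"z": 0.074,"spin": 0},
    {"fingers": -1,"x": 0.0025,"y": -0.0045,"z": 0.0785,"spin": 0},
    {"fingers": -1,"x": -0.0015,"y": -0.0065,"z": 0.0785,"spin": 0.052},
    {"fingers": -1,"x": -0.0055,"y": -0.0085,"z": 0.0785,"spin": 0.104},
    {"fingers": -1,"x": -0.0095,"y": -0.0125,"z": 0.0785,"spin": 0.104},
    {"fingers": -1,"x": -0.0115,"y": -0.014,"z": 0.0785,"spin": 0.087},
    {"fingers": -1,"x": -0.015,"y": -0.015,"z": 0.0785,"spin": 0.052},
    {"fingers": -1,"x": -0.0175,"y": -0.014,"z": 0.0785,"spin": 0.017}
  ]
}}

```text
time_s: 27.0
tcp_pos: [0.5215, -0.1401, 0.1126]
eef_rot: [-180.0, -0.4, -165.7]
contact_force: [-15.6, -5.9, 21.9]
gripper_width: 0.0113
gripper_force: 30.0
```

```bash
python3 - <<'E'
from plan import *
Z=.111
rows([(42*np.cos(np.radians(a)),42*np.sin(np.radians(a)),-166+(a+15)*.4,Z) for a in range(-9,46,7)]+[(24,24,-150,.12),(20,20,-150,.16)])
E
```

```text
TCP [ 0.5215 -0.1401  0.1126] -165.7 F [-15.6  -5.9  21.9] j6 -82 foot [ 33.6 -10.9]
[{"fingers":-1,"x":-0.0088,"y":-0.0000,"z":0.0016,"spin":-0.036},
{"fingers":-1,"x":-0.0107,"y":0.0018,"z":0.0016,"spin":-0.085},
{"fingers":-1,"x":-0.0122,"y":0.0038,"z":0.0016,"spin":-0.134},
{"fingers":-1,"x":-0.0132,"y":0.0060,"z":0.0016,"spin":-0.183},
{"fingers":-1,"x":-0.0137,"y":0.0081,"z":0.0016,"spin":-0.232},
{"fingers":-1,"x":-0.0137,"y":0.0103,"z":0.0016,"spin":-0.281},
{"fingers":-1,"x":-0.0133,"y":0.0124,"z":0.0016,"spin":-0.329},
{"fingers":-1,"x":-0.0124,"y":0.0143,"z":0.0016,"spin":-0.378},
{"fingers":-1,"x":-0.0016,"y":0.0195,"z":-0.0074,"spin":-0.274},
{"fingers":-1,"x":0.0032,"y":0.0167,"z":-0.0474,"spin":-0.274}]
```

The stick is jammed on p2, so I'll back off inward at once.

{"fn": "drive_tool", "kwargs": {
  "rows": [
    {"fingers": -1,"x": 0.006,"y": 0.002,"z": -0.001,"spin": 0},
    {"fingers": -1,"x": 0.012,"y": 0.003,"z": -0.003,"spin": 0},
    {"fingers": -1,"x": 0.015,"y": 0.003,"z": -0.03,"spin": 0},
    {"fingers": -1,"x": 0.018,"y": 0.003,"z": -0.06,"spin": 0},
    {"fingers": -1,"x": 0.018,"y": 0.003,"z": -0.09,"spin": 0}
  ]
}}

```text
time_s: 27.62
tcp_pos: [0.5064, -0.1402, 0.2022]
eef_rot: [-180.0, 0.0, -165.9]
contact_force: [0.4, -1.1, -0.5]
gripper_width: 0.0115
gripper_force: 30.0
```

```bash
python3 - <<'E'
from plan import *
import pickle
w=cap('wrist');c=cap('side');t=cap('top');pickle.dump((w,t,c),open('d.pkl','wb'));s=sensors.get_state();print(s['tcp_pos'],s['contact_force'],s['gripper_width'])
for k in(w,c,t):lumps(k);print()
c0=pickle.load(open('c.pkl','rb'))[2]
# pot shift: match a pot-rim/body template between side views (front lower wall + lug)
for n,(x,y,X,Y) in dict(front=(325,195,375,225),band=(310,190,360,222)).items():
    T=c0['pixels'][y:Y,x:X];S=c['pixels'][y-6:Y+6,x-6:X+6];m=cv2.matchTemplate(S,T,cv2.TM_CCOEFF_NORMED);_,v,_,l=cv2.minMaxLoc(m);print(n,l[0]-6,l[1]-6,v)
o=np.zeros((600,800,3),np.uint8);o[:250,:400]=cv2.resize(w['pixels'],(400,250))[...,::-1];o[:300,400:]=cv2.resize(t['pixels'][140:260,320:480],(400,300))[...,::-1];o[300:,:400]=cv2.resize(c['pixels'][90:240,250:450],(400,300))[...,::-1]
cv2.imwrite('pics/z7.png',o)
E
```

```text
[ 0.50766663 -0.14006999  0.2029924 ] [ 0.73690217  0.20459776 -1.15471051] 0.011124437235556277
dark [-7, -42, 105] [-29, 32, 38]
pale [-33, -21, 240] [15, -40, 321]

dark [-17, -44, 61] [-25, -12, 17]
pale [24, -30, 38] [40, -13, 47] [5, -39, 40] [39, 13, 30] [-35, -29, 17]


front 0 0 0.8248335719108582
band 0 0 0.6820027828216553
```

View pics/z7.png

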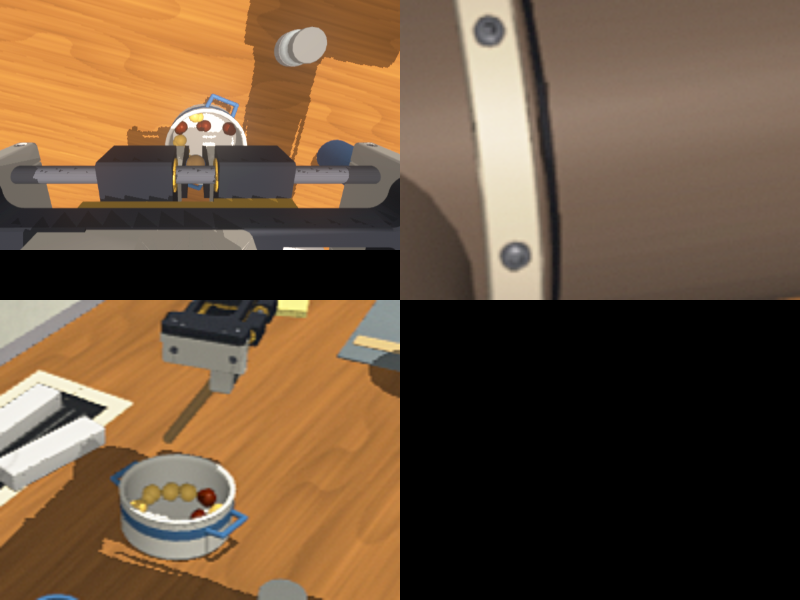

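The side view shows the pot unmoved, the lumps still in place, and the stick foot at side pixel (334,159). I'll check whether the stick turned in the hand. I've also gone one over the ten-view limit, so from here I'll work on numbers only.

```bash
cat > foot.py <<'E'
from plan import *
def foot(c,u,v):
    s=c['s'];p=s['tcp_pos'];y=np.radians(s['eef_rot'][2])
    n=np.array([np.sin(y),-np.cos(y),0]);e,d=ray(c,u,v);q=e+d*(n@(p-e))/(n@d);w=q-p
    print(q,'rho',-w@[np.cos(y),np.sin(y),0],'h',-w[2],'tilt',np.degrees(np.arctan2(np.hypot(*w[:2]),-w[2])))
E
python3 - <<'E'
from foot import *
import pickle
w,t,c=pickle.load(open('d.pkl','rb'))
foot(c,334,159)
p=c['s']['tcp_pos'];y=np.radians(c['s']['eef_rot'][2])
for T in(22,26,30,34):
    L=.1205;a=np.radians(T);q=p-np.r_[np.cos(y),np.sin(y),0]*L*np.sin(a)-[0,0,L*np.cos(a)];print(T,proj(c,q))
im=c['pixels'][150:166,325:345];print((im.astype(int).sum(2)//3))
rows([(-41,0,-45,.2)])
E
```

```text
[ 0.56598081 -0.12596144  0.10686511] rho 0.0592414820066392 h 0.09968748702715588 tilt 30.721830141720886
22 [340.0025504  164.69684086]
26 [336.72216773 162.7783041 ]
30 [333.55375756 160.68226322]
34 [330.50907739 158.41623313]
[[129 130 127 120 122 121 122 120 114 115 116 119 105  81  77  82  85  79
   74  89]
 [128 123 122 120 120 121 118 112 113 118 121 104  79  78  82  85  79  76
   80 119]
 [123 121 121 122 120 119 113 111 116 121 114  85  75  81  84  83  75  78
  119 137]
 [118 120 122 120 115 113 114 118 124 106  80  74  81  82  82  77  71 101
  130 137]
 [122 119 118 111 112 113 117 122 124 100  77  78  84  84  78  71 105 130
  138 133]
 [118 117 113 112 114 117 121 124 107  81  78  85  84  79  74  90 128 139
  133 131]
 [115 112 111 117 117 121 124 105  80  76  82  86  80  75  90 128 138 132
  131 135]
 [113 112 116 119 122 125 116  86  74  81  83  82  76  79 119 134 129 130
  131 134]
 [111 118 119 121 122 126 101  77  79  81  83  75  80 122 136 133 132 133
  134 133]
 [117 120 121 120 124 127 104  79  83  82  78  73  98 127 133 135 134 132
  135 131]
 [120 122 122 122 128 131 112  86  80  76  69 101 130 134 135 136 134 134
  131 125]
 [121 123 124 127 132 137 141 117  91  92  92 124 136 135 134 135 134 129
  123 122]
 [123 123 125 130 138 135 132 137 138 138 137 137 135 137 134 133 127 123
  123 127]
 [125 129 133 137 136 133 135 132 133 135 137 138 135 135 135 128 124 123
  127 130]
 [128 134 138 139 135 133 129 134 135 137 137 140 135 134 129 127 125 128
  130 129]
 [136 138 136 135 133  92  52  55  59  55  54 109 128 125 123 124 129 133
  130 126]]
TCP [ 0.5077 -0.1401  0.203 ] -165.9 F [ 0.7  0.2 -1.2] j6 -82 foot [ 19.8 -11. ]
[{"fingers":-1,"x":-0.0368,"y":-0.0272,"z":0.0030,"spin":-2.109}]
```

The stick has turned about 4° upright in the hand, to a 30° tilt, so I'm updating the offsets. Next I'll take dark C to the middle.

```bash
sed -i 's/RHO=.0615/RHO=.055/' plan.py; python3 - <<'E'
from plan import *
rows([(-41,1,-45,.203)])
E
```

```text
TCP [ 0.5077 -0.1401  0.203 ] -165.9 F [ 0.7  0.2 -1.2] j6 -82 foot [ 13.5 -12.6]
[{"fingers":-1,"x":-0.0337,"y":-0.0207,"z":-0.0000,"spin":-2.109}]
```

{"fn": "drive_tool", "kwargs": {
  "rows": [
    {"fingers": -1,"x": -0.003,"y": -0.002,"z": 0,"spin": -0.18},
    {"fingers": -1,"x": -0.006,"y": -0.004,"z": 0,"spin": -0.36},
    {"fingers": -1,"x": -0.009,"y": -0.006,"z": 0,"spin": -0.54},
    {"fingers": -1,"x": -0.012,"y": -0.008,"z": 0,"spin": -0.72},
    {"fingers": -1,"x": -0.015,"y": -0.01,"z": 0,"spin": -0.9},
    {"fingers": -1,"x": -0.018,"y": -0.012,"z": 0,"spin": -1.08},
    {"fingers": -1,"x": -0.021,"y": -0.014,"z": 0,"spin": -1.26},
    {"fingers": -1,"x": -0.024,"y": -0.016,"z": 0,"spin": -1.44},
    {"fingers": -1,"x": -0.028,"y": -0.018,"z": 0,"spin": -1.62},
    {"fingers": -1,"x": -0.031,"y": -0.02,"z": 0,"spin": -1.8}
  ]
}}

```text
time_s: 29.02
tcp_pos: [0.5412, -0.1519, 0.2001]
eef_rot: [179.9, 0.0, -62.4]
contact_force: [0.4, 0.4, 0.1]
gripper_width: 0.0112
gripper_force: 30.0
```

```bash
python3 - <<'E'
from plan import *
Z=.116
rows([(-41,1,-55,.2),(-41,1,-50,.2),(-41,1,-45,.165),(-41,1,-45,.135),(-41,1,-45,.121),(-41,1,-45,.118),(-41,1,-45,.116)])
E
```

```text
TCP [ 0.5412 -0.1519  0.2001] -62.4 F [0.4 0.4 0.1] j6 23 foot [-31.7  10.8]
[{"fingers":-1,"x":0.0040,"y":0.0057,"z":0.0001,"spin":-0.129},
{"fingers":-1,"x":0.0031,"y":0.0009,"z":0.0001,"spin":-0.217},
{"fingers":-1,"x":0.0019,"y":-0.0037,"z":0.0351,"spin":-0.304},
{"fingers":-1,"x":0.0019,"y":-0.0037,"z":0.0651,"spin":-0.304},
{"fingers":-1,"x":0.0019,"y":-0.0037,"z":0.0791,"spin":-0.304},
{"fingers":-1,"x":0.0019,"y":-0.0037,"z":0.0821,"spin":-0.304},
{"fingers":-1,"x":0.0019,"y":-0.0037,"z":0.0841,"spin":-0.304}]
```

{"fn": "drive_tool", "kwargs": {
  "rows": [
    {"fingers": -1,"x": 0.002,"y": 0.002,"z": 0,"spin": -0.15},
    {"fingers": -1,"x": -0.001,"y": -0.004,"z": 0,"spin": -0.304},
    {"fingers": -1,"x": -0.001,"y": -0.004,"z": 0.03,"spin": -0.304},
    {"fingers": -1,"x": -0.001,"y": -0.004,"z": 0.06,"spin": -0.304},
    {"fingers": -1,"x": -0.001,"y": -0.004,"z": 0.076,"spin": -0.304},
    {"fingers": -1,"x": -0.001,"y": -0.004,"z": 0.08,"spin": -0.304},
    {"fingers": -1,"x": -0.001,"y": -0.004,"z": 0.082,"spin": -0.304},
    {"fingers": -1,"x": -0.001,"y": -0.004,"z": 0.084,"spin": -0.304},
    {"fingers": -1,"x": -0.001,"y": -0.004,"z": 0.084,"spin": -0.304}
  ]
}}

```text
time_s: 30.15
tcp_pos: [0.5449, -0.1493, 0.1177]
eef_rot: [-180.0, -0.0, -45.4]
contact_force: [-0.2, 0.1, -0.6]
gripper_width: 0.0113
gripper_force: 30.0
```

```bash
python3 - <<'E'
from plan import *
Z=.116
rows([(-41,-1,-45,Z),(-37,-5,-45,Z),(-32,-7,-45,Z),(-26,-7,-45,Z),(-20,-6,-45,Z),(-14,-5,-45,Z),(-8,-4,-45,Z),(-2,-2,-45,Z),(-6,-1,-55,.15),(-6,0,-65,.2)])
E
```

```text
TCP [ 0.5449 -0.1493  0.1177] -45.4 F [-0.2  0.1 -0.6] j6 40 foot [-41.3   3.8]
[{"fingers":-1,"x":0.0036,"y":0.0029,"z":0.0017,"spin":-0.006},
{"fingers":-1,"x":0.0093,"y":0.0028,"z":0.0017,"spin":-0.006},
{"fingers":-1,"x":0.0142,"y":0.0007,"z":0.0017,"spin":-0.006},
{"fingers":-1,"x":0.0184,"y":-0.0036,"z":0.0017,"spin":-0.006},
{"fingers":-1,"x":0.0219,"y":-0.0086,"z":0.0017,"spin":-0.006},
{"fingers":-1,"x":0.0255,"y":-0.0135,"z":0.0017,"spin":-0.006},
{"fingers":-1,"x":0.0290,"y":-0.0185,"z":0.0017,"spin":-0.006},
{"fingers":-1,"x":0.0318,"y":-0.0242,"z":0.0017,"spin":-0.006},
{"fingers":-1,"x":0.0275,"y":-0.0125,"z":-0.0323,"spin":0.168},
{"fingers":-1,"x":0.0243,"y":-0.0039,"z":-0.0823,"spin":0.343}]
```

{"fn": "drive_tool", "kwargs": {
  "rows": [
    {"fingers": -1,"x": 0.0035,"y": 0.003,"z": 0.001,"spin": 0},
    {"fingers": -1,"x": 0.009,"y": 0.003,"z": 0.0015,"spin": 0},
    {"fingers": -1,"x": 0.014,"y": 0.0005,"z": 0.0015,"spin": 0},
    {"fingers": -1,"x": 0.0185,"y": -0.0035,"z": 0.0015,"spin": 0},
    {"fingers": -1,"x": 0.022,"y": -0.0085,"z": 0.0015,"spin": 0},
    {"fingers": -1,"x": 0.0255,"y": -0.0135,"z": 0.0015,"spin": 0},
    {"fingers": -1,"x": 0.029,"y": -0.0185,"z": 0.0015,"spin": 0},
    {"fingers": -1,"x": 0.029,"y": -0.0185,"z": 0.0015,"spin": 0},
    {"fingers": -1,"x": 0.0275,"y": -0.015,"z": -0.03,"spin": 0.1},
    {"fingers": -1,"x": 0.025,"y": -0.01,"z": -0.08,"spin": 0.25}
  ]
}}

```text
time_s: 31.4
tcp_pos: [0.5679, -0.16, 0.1963]
eef_rot: [179.8, 0.1, -59.9]
contact_force: [2.4, 0.5, -1.1]
gripper_width: 0.0111
gripper_force: 30.0
```

```bash
python3 - <<'E'
from plan import *
lumps(cap('side'));print();lumps(cap('wrist'))
rows([(24,32,-127,.2)])
E
```

```text
dark [-17, -44, 61] [4, -4, 63]
pale [41, -4, 102] [15, -37, 105] [-35, -29, 17]

dark [-12, -43, 200] [8, -6, 180]
pale [20, -35, 523] [46, -11, 212] [45, 16, 323] [-37, -25, 237]
TCP [ 0.5717 -0.1607  0.2031] -59.9 F [0.9 0.3 0.2] j6 27 foot [-3.4  0.9]
[{"fingers":-1,"x":-0.0468,"y":0.0114,"z":0.0031,"spin":1.172}]
```

{"fn": "drive_tool", "kwargs": {
  "rows": [
    {"fingers": -1,"x": -0.007,"y": 0.0015,"z": 0,"spin": 0.17},
    {"fingers": -1,"x": -0.013,"y": 0.003,"z": 0,"spin": 0.34},
    {"fingers": -1,"x": -0.02,"y": 0.005,"z": 0,"spin": 0.51},
    {"fingers": -1,"x": -0.027,"y": 0.0065,"z": 0,"spin": 0.68},
    {"fingers": -1,"x": -0.034,"y": 0.008,"z": 0,"spin": 0.85},
    {"fingers": -1,"x": -0.041,"y": 0.01,"z": 0,"spin": 1.02},
    {"fingers": -1,"x": -0.047,"y": 0.0115,"z": 0.003,"spin": 1.172},
    {"fingers": -1,"x": -0.047,"y": 0.0115,"z": 0.03,"spin": 1.172},
    {"fingers": -1,"x": -0.047,"y": 0.0115,"z": 0.06,"spin": 1.172},
    {"fingers": -1,"x": -0.047,"y": 0.0115,"z": 0.08,"spin": 1.172}
  ]
}}

```text
time_s: 32.75
tcp_pos: [0.5349, -0.1252, 0.1159]
eef_rot: [180.0, -0.0, -126.8]
contact_force: [0.2, 0.6, 0.8]
gripper_width: 0.0115
gripper_force: 30.0
```

```bash
python3 - <<'E'
from plan import *
Z=.116
rows([(25,33,-128,.117)]+[(43*np.cos(np.radians(a)),43*np.sin(np.radians(a)),a-180,Z) for a in (51,45,39,33,28,23,18,13,8)])
E
```

```text
TCP [ 0.5349 -0.1252  0.1159] -126.8 F [0.2 0.6 0.8] j6 -44 foot [20.4 32.8]
[{"fingers":-1,"x":-0.0030,"y":-0.0024,"z":-0.0011,"spin":0.021},
{"fingers":-1,"x":-0.0046,"y":-0.0029,"z":-0.0001,"spin":0.038},
{"fingers":-1,"x":-0.0047,"y":-0.0016,"z":-0.0001,"spin":0.143},
{"fingers":-1,"x":-0.0049,"y":-0.0004,"z":-0.0001,"spin":0.248},
{"fingers":-1,"x":-0.0053,"y":0.0008,"z":-0.0001,"spin":0.352},
{"fingers":-1,"x":-0.0057,"y":0.0018,"z":-0.0001,"spin":0.440},
{"fingers":-1,"x":-0.0062,"y":0.0027,"z":-0.0001,"spin":0.527},
{"fingers":-1,"x":-0.0067,"y":0.0036,"z":-0.0001,"spin":0.614},
{"fingers":-1,"x":-0.0074,"y":0.0044,"z":-0.0001,"spin":0.701},
{"fingers":-1,"x":-0.0081,"y":0.0052,"z":-0.0001,"spin":0.789}]
```

{"fn": "drive_tool", "kwargs": {
  "rows": [
    {"fingers": -1,"x": -0.003,"y": -0.0025,"z": 0,"spin": 0.02},
    {"fingers": -1,"x": -0.0045,"y": -0.003,"z": 0,"spin": 0.04},
    {"fingers": -1,"x": -0.0045,"y": -0.0015,"z": 0,"spin": 0.143},
    {"fingers": -1,"x": -0.005,"y": -0.0005,"z": 0,"spin": 0.248},
    {"fingers": -1,"x": -0.0055,"y": 0.001,"z": 0,"spin": 0.352},
    {"fingers": -1,"x": -0.0055,"y": 0.002,"z": 0,"spin": 0.44},
    {"fingers": -1,"x": -0.006,"y": 0.0025,"z": 0,"spin": 0.527}
  ]
}}

```text
time_s: 33.62
tcp_pos: [0.538, -0.1188, 0.1185]
eef_rot: [-180.0, 0.1, -157.2]
contact_force: [-1.1, 1.8, -1.0]
gripper_width: 0.0114
gripper_force: 30.0
```

```bash
python3 - <<'E'
from plan import *
Z=.116
lumps(cap('side'))
rows([(43*np.cos(np.radians(a)),43*np.sin(np.radians(a)),a-180,Z) for a in (18,13,8,3,-2)])
E
```

```text
dark [-26, -42, 38] [4, -4, 58]
pale [32, -23, 48] [13, -35, 43] [-7, -45, 49]
TCP [ 0.538  -0.1187  0.1185] -157.5 F [-0.3  0.2 -0. ] j6 -75 foot [41.3 16.4]
[{"fingers":-1,"x":0.0013,"y":0.0017,"z":0.0025,"spin":0.079},
{"fingers":-1,"x":0.0012,"y":0.0027,"z":0.0025,"spin":0.166},
{"fingers":-1,"x":0.0010,"y":0.0037,"z":0.0025,"spin":0.254},
{"fingers":-1,"x":0.0007,"y":0.0047,"z":0.0025,"spin":0.341},
{"fingers":-1,"x":0.0003,"y":0.0057,"z":0.0025,"spin":0.428}]
```

Another clockwise push would bring p2 and p3 back to where they started. I'll lift instead and wedge in between dark B and p4 to carry p1–p4 counter-clockwise. I'll look during the transfer.

{"fn": "drive_tool", "kwargs": {
  "rows": [
    {"fingers": -1,"x": 0.004,"y": -0.003,"z": -0.003,"spin": 0},
    {"fingers": -1,"x": 0.006,"y": -0.003,"z": -0.045,"spin": 0.1},
    {"fingers": -1,"x": 0.006,"y": -0.003,"z": -0.087,"spin": 0.28},
    {"fingers": -1,"x": 0.003,"y": -0.02,"z": -0.087,"spin": 0.46},
    {"fingers": -1,"x": 0,"y": -0.035,"z": -0.087,"spin": 0.64},
    {"fingers": -1,"x": -0.003,"y": -0.05,"z": -0.087,"spin": 0.82},
    {"fingers": -1,"x": -0.005,"y": -0.065,"z": -0.087,"spin": 1.0},
    {"fingers": -1,"x": -0.007,"y": -0.08,"z": -0.087,"spin": 1.18},
    {"fingers": -1,"x": -0.009,"y": -0.095,"z": -0.087,"spin": 1.36},
    {"fingers": -1,"x": -0.011,"y": -0.1085,"z": -0.087,"spin": 1.527}
  ]
}}

```text
time_s: 34.92
tcp_pos: [0.5899, -0.2155, 0.2049]
eef_rot: [180.0, 0.0, 115.2]
contact_force: [1.6, 0.0, 0.7]
gripper_width: 0.0114
gripper_force: 30.0
```

```bash
python3 - <<'E'
from plan import *
w=cap('wrist');print(w['s']['tcp_pos'],w['s']['eef_rot'][2],w['s']['joints'][5],proj(w,[*POT,.02]))
for k in(w,cap('side'),cap('top')):lumps(k);print()
im=cv2.cvtColor(w['pixels'],cv2.COLOR_RGB2HSV)
# split touching pales: distance-transform peaks
h=im.astype(int);m=((h[...,0]>=15)&(h[...,0]<=32)&(h[...,1]>90)&(h[...,2]>110)).astype(np.uint8)
d=cv2.distanceTransform(m,cv2.DIST_L2,5);pk=(d==cv2.dilate(d,np.ones((13,13))))&(d>4)
for v,u in np.argwhere(pk):
    q=(atz(w,u,v,.018)[:2]-POT)*1e3
    if np.hypot(*q)<58:print('pale peak',q.round(),d[v,u].round(1))
rows([(-14,-22,-245,.205)])
E
```

```text
[ 0.58990045 -0.21547054  0.20491822] 115.23893566354934 -152.48984962646173 [316.03650283  70.98332044]
dark [12, -2, 93] [7, -11, 18] [-23, -39, 237]
pale [-37, -19, 410] [50, -2, 426] [22, -36, 1248]

dark [-28, -40, 39] [4, -5, 59]
pale [21, -27, 235]


pale peak [-38. -21.] 11.2
pale peak [49. -0.] 10.0
pale peak [ 18. -34.] 10.2
pale peak [  1. -44.] 10.6
pale peak [ 18. -36.] 10.2
pale peak [  2. -45.] 10.6
pale peak [  3. -45.] 10.6
pale peak [ 40. -28.] 10.4
TCP [ 0.5897 -0.2153  0.2045] 115.6 F [ 0.1 -0.8 -0.1] j6 -152 foot [  65.9 -150.9]
[{"fingers":-1,"x":0.1507,"y":-0.0158,"z":-0.0005,"spin":0.010}]
```

```bash
python3 - <<'E'
from plan import *
rows([(-7,-20,-245,.2),(-7,-20,-245,.116)])
E
```

```text
TCP [ 0.5897 -0.2153  0.2045] 115.6 F [ 0.1 -0.8 -0.1] j6 -152 foot [  65.9 -150.9]
[{"fingers":-1,"x":0.1495,"y":-0.0087,"z":0.0045,"spin":0.010},
{"fingers":-1,"x":0.1495,"y":-0.0087,"z":0.0885,"spin":0.010}]
```

{"fn": "drive_tool", "kwargs": {
  "rows": [
    {"fingers": -1,"x": 0.04,"y": -0.002,"z": 0,"spin": 0.01},
    {"fingers": -1,"x": 0.09,"y": -0.005,"z": 0,"spin": 0.01},
    {"fingers": -1,"x": 0.135,"y": -0.0085,"z": 0,"spin": 0.01},
    {"fingers": -1,"x": 0.1495,"y": -0.0085,"z": 0.004,"spin": 0.01},
    {"fingers": -1,"x": 0.1495,"y": -0.0085,"z": 0.01,"spin": 0.01},
    {"fingers": -1,"x": 0.1495,"y": -0.0085,"z": 0.04,"spin": 0.01},
    {"fingers": -1,"x": 0.1495,"y": -0.0085,"z": 0.07,"spin": 0.01},
    {"fingers": -1,"x": 0.1495,"y": -0.0085,"z": 0.085,"spin": 0.01},
    {"fingers": -1,"x": 0.1495,"y": -0.0085,"z": 0.088,"spin": 0.01},
    {"fingers": -1,"x": 0.1495,"y": -0.0085,"z": 0.088,"spin": 0.01}
  ]
}}

```text
time_s: 36.33
tcp_pos: [0.5183, -0.0835, 0.1167]
eef_rot: [180.0, 0.0, 114.9]
contact_force: [0.7, 0.5, -0.6]
gripper_width: 0.011
gripper_force: 30.0
```

```bash
python3 - <<'E'
from plan import *
Z=.116
C=lambda a,r=43:(r*np.cos(np.radians(a)),r*np.sin(np.radians(a)))
rows([(-9,-26,-245,Z),(-11,-32,-245,Z),(-11,-38,-245,Z),(-11,-42,-245,Z),(*C(-101),-245,Z),(*C(-95),-244,Z),(*C(-89),-242,Z),(*C(-83),-240,Z)])
E
```

```text
TCP [ 0.5183 -0.0835  0.1167] 114.9 F [ 0.7  0.5 -0.6] j6 -167 foot [ -6.  -19.4]
[{"fingers":-1,"x":-0.0047,"y":-0.0056,"z":0.0007,"spin":-0.002},
{"fingers":-1,"x":-0.0093,"y":-0.0099,"z":0.0007,"spin":-0.002},
{"fingers":-1,"x":-0.0147,"y":-0.0124,"z":0.0007,"spin":-0.002},
{"fingers":-1,"x":-0.0184,"y":-0.0141,"z":0.0007,"spin":-0.002},
{"fingers":-1,"x":-0.0197,"y":-0.0117,"z":0.0007,"spin":-0.002},
{"fingers":-1,"x":-0.0222,"y":-0.0089,"z":0.0007,"spin":-0.019},
{"fingers":-1,"x":-0.0243,"y":-0.0068,"z":0.0007,"spin":-0.054},
{"fingers":-1,"x":-0.0261,"y":-0.0045,"z":0.0007,"spin":-0.089}]
```

{"fn": "drive_tool", "kwargs": {
  "rows": [
    {"fingers": -1,"x": -0.0045,"y": -0.0055,"z": 0,"spin": -0.01},
    {"fingers": -1,"x": -0.0095,"y": -0.01,"z": 0,"spin": -0.01},
    {"fingers": -1,"x": -0.0145,"y": -0.0125,"z": 0,"spin": -0.01},
    {"fingers": -1,"x": -0.0185,"y": -0.014,"z": 0,"spin": -0.01}
  ]
}}

```text
time_s: 36.83
tcp_pos: [0.5127, -0.1067, 0.1165]
eef_rot: [-180.0, 0.0, 115.5]
contact_force: [0.3, 1.1, 0.3]
gripper_width: 0.0115
gripper_force: 30.0
```

```bash
python3 - <<'E'
from plan import *
Z=.116
C=lambda a,r=43:(r*np.cos(np.radians(a)),r*np.sin(np.radians(a)))
rows([(*C(-102),-245,Z)]+[(*C(a),-244+(a+97)*.35,Z) for a in range(-97,-45,6)])
E
```

```text
TCP [ 0.5127 -0.1067  0.1165] 115.5 F [0.3 1.1 0.3] j6 -164 foot [-11.1 -42.3]
[{"fingers":-1,"x":-0.0007,"y":0.0025,"z":0.0005,"spin":0.008},
{"fingers":-1,"x":-0.0028,"y":0.0046,"z":0.0005,"spin":-0.009},
{"fingers":-1,"x":-0.0051,"y":0.0065,"z":0.0005,"spin":-0.046},
{"fingers":-1,"x":-0.0070,"y":0.0087,"z":0.0005,"spin":-0.083},
{"fingers":-1,"x":-0.0086,"y":0.0109,"z":0.0005,"spin":-0.119},
{"fingers":-1,"x":-0.0098,"y":0.0134,"z":0.0005,"spin":-0.156},
{"fingers":-1,"x":-0.0105,"y":0.0159,"z":0.0005,"spin":-0.193},
{"fingers":-1,"x":-0.0109,"y":0.0184,"z":0.0005,"spin":-0.229},
{"fingers":-1,"x":-0.0109,"y":0.0209,"z":0.0005,"spin":-0.266},
{"fingers":-1,"x":-0.0105,"y":0.0234,"z":0.0005,"spin":-0.303}]
```

{"fn": "drive_tool", "kwargs": {
  "rows": [
    {"fingers": -1,"x": -0.0005,"y": 0.0025,"z": 0,"spin": 0},
    {"fingers": -1,"x": -0.003,"y": 0.0045,"z": 0,"spin": -0.01},
    {"fingers": -1,"x": -0.005,"y": 0.0065,"z": 0,"spin": -0.046},
    {"fingers": -1,"x": -0.007,"y": 0.0085,"z": 0,"spin": -0.083},
    {"fingers": -1,"x": -0.0085,"y": 0.011,"z": 0,"spin": -0.119},
    {"fingers": -1,"x": -0.01,"y": 0.0135,"z": 0,"spin": -0.156},
    {"fingers": -1,"x": -0.0105,"y": 0.016,"z": 0,"spin": -0.193}
  ]
}}

```text
time_s: 37.7
tcp_pos: [0.5319, -0.1086, 0.116]
eef_rot: [-180.0, -0.0, 126.6]
contact_force: [-0.4, 0.0, -0.0]
gripper_width: 0.0112
gripper_force: 30.0
```

```bash
python3 - <<'E'
from plan import *
Z=.116
lumps(cap('side'))
C=lambda a,r=43:(r*np.cos(np.radians(a)),r*np.sin(np.radians(a)))
rows([(*C(a),-233+(a+67)*.35,Z) for a in range(-61,-36,6)]+[(26,-24,-224,Z),(20,-18,-224,.15),(15,-14,-224,.2)])
E
```

```text
dark [-30, -38, 40] [-5, -3, 53]
pale [25, -19, 119] [41, 11, 30]
TCP [ 0.5322 -0.1085  0.1161] 126.8 F [ 0.3 -0.4  0.1] j6 -152 foot [ 17.6 -38.5]
[{"fingers":-1,"x":-0.0012,"y":0.0009,"z":0.0001,"spin":-0.041},
{"fingers":-1,"x":-0.0017,"y":0.0034,"z":0.0001,"spin":-0.077},
{"fingers":-1,"x":-0.0018,"y":0.0059,"z":0.0001,"spin":-0.114},
{"fingers":-1,"x":-0.0015,"y":0.0083,"z":0.0001,"spin":-0.151},
{"fingers":-1,"x":-0.0008,"y":0.0107,"z":0.0001,"spin":-0.187},
{"fingers":-1,"x":0.0059,"y":0.0066,"z":0.0001,"spin":-0.161},
{"fingers":-1,"x":0.0143,"y":0.0054,"z":-0.0339,"spin":-0.161},
{"fingers":-1,"x":0.0205,"y":0.0038,"z":-0.0839,"spin":-0.161}]
```

{"fn": "drive_tool", "kwargs": {
  "rows": [
    {"fingers": -1,"x": -0.001,"y": 0.001,"z": 0,"spin": -0.041},
    {"fingers": -1,"x": -0.0015,"y": 0.0035,"z": 0,"spin": -0.077},
    {"fingers": -1,"x": -0.002,"y": 0.006,"z": 0,"spin": -0.114},
    {"fingers": -1,"x": -0.0015,"y": 0.0085,"z": 0,"spin": -0.151},
    {"fingers": -1,"x": -0.001,"y": 0.0105,"z": 0,"spin": -0.187},
    {"fingers": -1,"x": -0.001,"y": 0.009,"z": -0.001,"spin": -0.187},
    {"fingers": -1,"x": -0.001,"y": 0.009,"z": -0.04,"spin": -0.187},
    {"fingers": -1,"x": -0.001,"y": 0.009,"z": -0.09,"spin": -0.187},
    {"fingers": -1,"x": -0.06,"y": 0.009,"z": -0.1,"spin": -0.187},
    {"fingers": -1,"x": -0.11,"y": 0.009,"z": -0.1,"spin": -0.187}
  ]
}}

```text
time_s: 39.0
tcp_pos: [0.6062, -0.1925, 0.2186]
eef_rot: [179.8, 0.2, 137.3]
contact_force: [-0.5, 1.1, -0.9]
gripper_width: 0.0115
gripper_force: 30.0
```

```bash
cat > look.py <<'E'
from plan import *
w=cap('wrist');w=cap('wrist');print(w['s']['tcp_pos'],w['s']['eef_rot'][2],w['s']['joints'][5],proj(w,[*POT,.02]))
for k in(w,cap('side'),cap('top')):lumps(k);print()
h=cv2.cvtColor(w['pixels'],cv2.COLOR_RGB2HSV).astype(int);m=((h[...,0]>=15)&(h[...,0]<=32)&(h[...,1]>90)&(h[...,2]>110)).astype(np.uint8)
d=cv2.GaussianBlur(cv2.distanceTransform(m,cv2.DIST_L2,5),(5,5),0);pk=(d==cv2.dilate(d,np.ones((13,13))))&(d>3)
for v,u in np.argwhere(pk):
    q=(atz(w,u,v,.018)[:2]-POT)*1e3
    if np.hypot(*q)<58:print('pale peak',q.round(),d[v,u].round(1))
E
python3 look.py
```

```text
[ 0.60833587 -0.19666197  0.21662676] 137.21441746454133 -132.4477283040345 [330.57779623  80.96763318]
pale [-38, -17, 441] [44, 10, 1177] [20, -18, 371]

dark [-30, -39, 42] [-5, -1, 58]
pale [37, -2, 119] [13, -19, 57]


pale peak [-38. -11.] 6.3
pale peak [40. 32.] 9.1
pale peak [ 17. -23.] 4.3
pale peak [ 25. -16.] 5.2
pale peak [43.  3.] 5.0
pale peak [50. -7.] 6.3
```

```bash
python3 - <<'E'
from plan import *
rows([(20,10,-170,.21),(20,10,-170,.116)])
E
```

```text
TCP [ 0.6042 -0.1924  0.2153] 137.1 F [ 0.4 -0.1  0.5] j6 -133 foot [  97.  -115.8]
[{"fingers":-1,"x":0.1202,"y":-0.0040,"z":0.0053,"spin":-0.923},
{"fingers":-1,"x":0.1202,"y":-0.0040,"z":0.0993,"spin":-0.923}]
```

{"fn": "drive_tool", "kwargs": {
  "rows": [
    {"fingers": -1,"x": 0.025,"y": -0.001,"z": 0,"spin": -0.18},
    {"fingers": -1,"x": 0.05,"y": -0.002,"z": 0,"spin": -0.36},
    {"fingers": -1,"x": 0.075,"y": -0.003,"z": 0,"spin": -0.54},
    {"fingers": -1,"x": 0.1,"y": -0.004,"z": 0,"spin": -0.72},
    {"fingers": -1,"x": 0.12,"y": -0.004,"z": 0.005,"spin": -0.9},
    {"fingers": -1,"x": 0.12,"y": -0.004,"z": 0.02,"spin": -0.923},
    {"fingers": -1,"x": 0.12,"y": -0.004,"z": 0.05,"spin": -0.923},
    {"fingers": -1,"x": 0.12,"y": -0.004,"z": 0.08,"spin": -0.923},
    {"fingers": -1,"x": 0.12,"y": -0.004,"z": 0.096,"spin": -0.923},
    {"fingers": -1,"x": 0.12,"y": -0.004,"z": 0.099,"spin": -0.923}
  ]
}}

```text
time_s: 40.45
tcp_pos: [0.5127, -0.1131, 0.1156]
eef_rot: [180.0, -0.2, -170.0]
contact_force: [0.4, 0.5, 0.6]
gripper_width: 0.0113
gripper_force: 30.0
```

```bash
python3 - <<'E'
from plan import *
Z=.116
C=lambda a,r=43:(r*np.cos(np.radians(a)),r*np.sin(np.radians(a)))
rows([(27,13,-168,Z),(33,16,-165,Z),(38,18,-162,Z),(*C(27),-158,Z)]+[(*C(a),-158+(a-27)*.8,Z) for a in (33,39,45,51)]+[(*C(49,41),-140,.15),(*C(49,41),-140,.2)])
E
```

```text
TCP [ 0.5127 -0.1131  0.1156] -170.0 F [0.4 0.5 0.6] j6 -89 foot [19.4 10.4]
[{"fingers":-1,"x":-0.0080,"y":-0.0007,"z":-0.0004,"spin":-0.034},
{"fingers":-1,"x":-0.0146,"y":-0.0017,"z":-0.0004,"spin":-0.087},
{"fingers":-1,"x":-0.0202,"y":-0.0034,"z":-0.0004,"spin":-0.139},
{"fingers":-1,"x":-0.0214,"y":-0.0058,"z":-0.0004,"spin":-0.209},
{"fingers":-1,"x":-0.0210,"y":-0.0060,"z":-0.0004,"spin":-0.293},
{"fingers":-1,"x":-0.0206,"y":-0.0063,"z":-0.0004,"spin":-0.377},
{"fingers":-1,"x":-0.0201,"y":-0.0067,"z":-0.0004,"spin":-0.460},
{"fingers":-1,"x":-0.0195,"y":-0.0072,"z":-0.0004,"spin":-0.544},
{"fingers":-1,"x":-0.0183,"y":-0.0086,"z":-0.0344,"spin":-0.523},
{"fingers":-1,"x":-0.0183,"y":-0.0086,"z":-0.0844,"spin":-0.523}]
```

{"fn": "drive_tool", "kwargs": {
  "rows": [
    {"fingers": -1,"x": -0.008,"y": -0.0005,"z": 0,"spin": -0.034},
    {"fingers": -1,"x": -0.0145,"y": -0.0015,"z": 0,"spin": -0.087}
  ]
}}

```text
time_s: 40.7
tcp_pos: [0.528, -0.1125, 0.1177]
eef_rot: [-180.0, -0.1, -164.8]
contact_force: [-3.7, -3.5, 1.5]
gripper_width: 0.0113
gripper_force: 30.0
```

```bash
python3 - <<'E'
from plan import *
Z=.116
C=lambda a,r=43:(r*np.cos(np.radians(a)),r*np.sin(np.radians(a)))
rows([(37,18,-162,Z),(*C(27),-158,Z)]+[(*C(a),-158+(a-27)*.8,Z) for a in (33,39,45,51)]+[(*C(49,41),-140,.15),(*C(49,41),-140,.2)])
E
```

```text
TCP [ 0.528  -0.1125  0.1177] -164.8 F [-3.7 -3.5  1.5] j6 -84 foot [33.6 16. ]
[{"fingers":-1,"x":-0.0039,"y":-0.0016,"z":0.0017,"spin":-0.048},
{"fingers":-1,"x":-0.0059,"y":-0.0043,"z":0.0017,"spin":-0.118},
{"fingers":-1,"x":-0.0054,"y":-0.0045,"z":0.0017,"spin":-0.202},
{"fingers":-1,"x":-0.0050,"y":-0.0048,"z":0.0017,"spin":-0.285},
{"fingers":-1,"x":-0.0044,"y":-0.0051,"z":0.0017,"spin":-0.369},
{"fingers":-1,"x":-0.0038,"y":-0.0055,"z":0.0017,"spin":-0.453},
{"fingers":-1,"x":-0.0025,"y":-0.0068,"z":-0.0323,"spin":-0.432},
{"fingers":-1,"x":-0.0025,"y":-0.0068,"z":-0.0823,"spin":-0.432}]
```

{"fn": "drive_tool", "kwargs": {
  "rows": [
    {"fingers": -1,"x": 0.002,"y": -0.004,"z": 0.001,"spin": 0},
    {"fingers": -1,"x": -0.001,"y": -0.006,"z": 0.001,"spin": 0},
    {"fingers": -1,"x": -0.004,"y": -0.006,"z": 0.001,"spin": 0}
  ]
}}

```text
time_s: 41.08
tcp_pos: [0.5342, -0.1168, 0.1166]
eef_rot: [-180.0, 0.1, -164.9]
contact_force: [0.0, 0.0, -0.5]
gripper_width: 0.0114
gripper_force: 30.0
```

```bash
python3 - <<'E'
from plan import *
rows([(40,14,-160,.116)])
lumps(cap('side'))
E
```

```text
TCP [ 0.5342 -0.1168  0.1166] -164.9 F [ 0.   0.  -0.5] j6 -83 foot [39.8 11.5]
[{"fingers":-1,"x":-0.0010,"y":-0.0023,"z":0.0006,"spin":-0.086}]
dark [-30, -39, 42] [-5, -2, 51]
pale [18, -21, 65]
```

The foot is in the gap with no force on it. I'll sweep p1 counter-clockwise.

```bash
python3 - <<'E'
from plan import *
Z=.116
C=lambda a,r=43:(r*np.cos(np.radians(a)),r*np.sin(np.radians(a)))
rows([(*C(a),-163+(a-17)*.8,Z) for a in (18,24,30,36,42,48)]+[(*C(46,41),-140,Z),(*C(46,41),-140,.16),(*C(46,41),-140,.21)])
E
```

```text
TCP [ 0.5345 -0.1167  0.1165] -164.9 F [0.2 0.8 0.5] j6 -83 foot [40.1 11.7]
[{"fingers":-1,"x":-0.0012,"y":-0.0012,"z":0.0005,"spin":-0.047},
{"fingers":-1,"x":-0.0012,"y":-0.0013,"z":0.0005,"spin":-0.131},
{"fingers":-1,"x":-0.0010,"y":-0.0015,"z":0.0005,"spin":-0.215},
{"fingers":-1,"x":-0.0008,"y":-0.0016,"z":0.0005,"spin":-0.299},
{"fingers":-1,"x":-0.0005,"y":-0.0019,"z":0.0005,"spin":-0.382},
{"fingers":-1,"x":-0.0002,"y":-0.0022,"z":0.0005,"spin":-0.466},
{"fingers":-1,"x":0.0015,"y":-0.0029,"z":0.0005,"spin":-0.435},
{"fingers":-1,"x":0.0015,"y":-0.0029,"z":-0.0435,"spin":-0.435},
{"fingers":-1,"x":0.0015,"y":-0.0029,"z":-0.0935,"spin":-0.435}]
```

{"fn": "drive_tool", "kwargs": {
  "rows": [
    {"fingers": -1,"x": -0.001,"y": -0.001,"z": 0,"spin": -0.047},
    {"fingers": -1,"x": -0.001,"y": -0.0015,"z": 0,"spin": -0.131},
    {"fingers": -1,"x": -0.001,"y": -0.0015,"z": 0,"spin": -0.215},
    {"fingers": -1,"x": -0.001,"y": -0.0015,"z": 0,"spin": -0.299},
    {"fingers": -1,"x": -0.0005,"y": -0.002,"z": 0,"spin": -0.382},
    {"fingers": -1,"x": 0,"y": -0.002,"z": 0,"spin": -0.466},
    {"fingers": -1,"x": 0.0015,"y": -0.003,"z": 0,"spin": -0.435},
    {"fingers": -1,"x": 0.0015,"y": -0.003,"z": -0.044,"spin": -0.435},
    {"fingers": -1,"x": 0.0015,"y": -0.003,"z": -0.094,"spin": -0.435},
    {"fingers": -1,"x": -0.05,"y": -0.02,"z": -0.098,"spin": -0.435}
  ]
}}

```text
time_s: 42.38
tcp_pos: [0.5881, -0.1231, 0.2207]
eef_rot: [-179.7, 0.4, -140.1]
contact_force: [1.6, 0.1, 0.2]
gripper_width: 0.0116
gripper_force: 30.0
```

{"fn": "drive_tool", "kwargs": {
  "rows": [
    {"fingers": -1,"x": -0.04,"y": 0,"z": 0,"spin": 0},
    {"fingers": -1,"x": -0.07,"y": 0,"z": 0,"spin": 0},
    {"fingers": -1,"x": -0.075,"y": 0,"z": 0,"spin": 0},
    {"fingers": -1,"x": -0.075,"y": 0,"z": 0,"spin": 0}
  ]
}}

```text
time_s: 42.88
tcp_pos: [0.6442, -0.0747, 0.2138]
eef_rot: [180.0, -0.0, -140.0]
contact_force: [-0.2, -0.1, -0.5]
gripper_width: 0.0111
gripper_force: 30.0
```

```bash
python3 look.py
```

```text
[ 0.64391182 -0.07503482  0.2140076 ] -140.0440900700267 -60.60082951898978 [345.26540149  83.59127734]
dark [-27, -37, 236] [-31, 39, 144]
pale [-40, -16, 441] [35, -16, 1183] [18, 48, 373]

dark [-30, -38, 41] [-5, -2, 52]
pale [30, -16, 184]

dark [-1, -5, 85] [-27, -39, 99] [-30, 34, 70]
pale [32, -19, 373] [15, 44, 117] [-42, -19, 140]

pale peak [-39. -18.] 10.0
pale peak [ 16. -19.] 8.8
pale peak [ 39. -28.] 9.1
pale peak [44. -5.] 8.6
pale peak [16. 46.] 8.7
```

The job in the pot is done. The dark-to-dark centre distances are about 43, 49 and 74 mm, and every lump has shifted at least about 20 mm. Now I'll take the stick back to the jar.

{"fn": "drive_tool", "kwargs": {
  "rows": [
    {"fingers": -1,"x": 0.01,"y": 0.04,"z": 0,"spin": -0.03},
    {"fingers": -1,"x": 0.022,"y": 0.09,"z": 0,"spin": -0.06},
    {"fingers": -1,"x": 0.035,"y": 0.14,"z": 0,"spin": -0.09},
    {"fingers": -1,"x": 0.045,"y": 0.18,"z": 0,"spin": -0.12},
    {"fingers": -1,"x": 0.053,"y": 0.21,"z": 0,"spin": -0.133},
    {"fingers": -1,"x": 0.056,"y": 0.2245,"z": 0.002,"spin": -0.133},
    {"fingers": -1,"x": 0.056,"y": 0.2245,"z": 0.002,"spin": -0.133},
    {"fingers": -1,"x": 0.056,"y": 0.2245,"z": 0.002,"spin": -0.133}
  ]
}}

```text
time_s: 44.08
tcp_pos: [0.4578, 0.0609, 0.2123]
eef_rot: [-180.0, 0.0, -132.4]
contact_force: [0.5, 0.2, 0.4]
gripper_width: 0.0116
gripper_force: 30.0
```

```bash
python3 - <<'E'
from foot import *
import pickle
c=cap('side');s=c['s'];p=s['tcp_pos'];yw=s['eef_rot'][2];y=np.radians(yw);print(p,yw)
c0=pickle.load(open('side.pkl','rb'))
# mean colour along candidate stick axes below fingers: stick is uniform -> low spread
xt=np.r_[np.cos(y),np.sin(y),0]
im=c['pixels'].astype(int)
for T in range(20,44,2):
    a=np.radians(T);px=[proj(c,p-xt*l*np.sin(a)-[0,0,l*np.cos(a)]) for l in np.linspace(.05,.112,14)]
    v=np.array([im[int(round(q[1])),int(round(q[0]))] for q in px]);print(T,px[-1].round(1),v.mean(0).round(),v.std(0).round(1))
q=proj(c,p-xt*.06-[0,0,.104]);u,v=map(int,q.round());print(u,v);print(im[v-10:v+10,u-14:u+15].sum(2)//3)
# jar undisturbed? compare initial
for n in('rim',):
    T=c0['pixels'][262:286,262:297];S=c['pixels'][256:292,256:303];m=cv2.matchTemplate(S,T,cv2.TM_CCOEFF_NORMED);_,b,_,l=cv2.minMaxLoc(m);print('jar',l[0]-6,l[1]-6,b)
E
```

```text
[0.45778898 0.06085744 0.21226689] -132.3615318028307
20 [307.8 227.6] [129. 101.  72.] [46.3 32.4 35.7]
22 [305.8 227.3] [114.  86.  54.] [32.6 24.6 25. ]
24 [303.8 227. ] [112.  81.  47.] [14.8 11.1  7.6]
26 [301.9 226.7] [117.  92.  56.] [7.2 5.6 3.2]
28 [300.  226.3] [126.  99.  61.] [1.5 1.2 1.8]
30 [298.1 225.8] [125.  98.  61.] [1.8 1.2 1.3]
32 [296.2 225.3] [116.  91.  57.] [5.7 6.5 4.7]
34 [294.3 224.7] [127.  89.  50.] [37.6 22.7 13.8]
36 [292.5 224. ] [131.  90.  50.] [48.7 30.3 16.9]
38 [290.7 223.3] [138.  95.  53.] [43.7 27.9 19.1]
40 [289.  222.6] [142.  96.  53.] [48.3 31.5 16.5]
42 [287.3 221.8] [136.  90.  46.] [46.9 31.2 15.3]
296 229
[[ 64  67  70  73  72  70  72  76  70  67  70  69  69  71  72  72  74  70
   82  91  94  94  96  93  88  76  68  68  64]
 [ 68  69  73  69  69  72  75  68  71  67  68  69  71  71  72  74  74  77
   88  93  96  95  93  90  86  74  65  64  67]
 [ 70  70  70  69  72  73  69  65  65  69  71  70  71  72  74  74  71  85
   90  95  92  95  92  85  70  67  65  69 124]
 [ 72  71  70  73  74  68  67  68  69  68  71  74  72  75  74  68  79  92
 
[... 1309 characters left out ...]
  69  67  69  70  70
   72  72  74  69  69  64  70  73  71  65  67]
 [ 74  73  73  70  66  67  67  67  66  67  67  67  68  67  70  70  72  72
   74  72  69  66  67  67  69  72  69  67  68]
 [ 72  71  70  66  65  65  68  66  68  68  70  69  66  68  69  69  71  72
   72  71  67  68  70  71  69  67  66  72  72]
 [ 73  70  63  66  66  68  66  67  67  69  70  68  69  71  71  73  73  72
   67  68  67  68  70  72  68  68  72  70  70]
 [ 70  66  67  67  69  62  65  69  67  69  68  66  69  72  72  72  72  69
   66  67  66  71  68  68  69  67  72  70  73]
 [ 77  78  73  70  69  69  69  69  69  65  70  70  72  73  69  72  71  66
   68  69  72  67  68  68  70  74  73  73  72]]
jar 0 0 0.7954891324043274
```

The stick tilt is now 29° and the jar has not moved. I'll insert along the stick axis.

{"fn": "drive_tool", "kwargs": {
  "rows": [
    {"fingers": -1,"x": -0.01,"y": 0.001,"z": 0.017,"spin": 0},
    {"fingers": -1,"x": -0.019,"y": 0.001,"z": 0.034,"spin": 0},
    {"fingers": -1,"x": -0.028,"y": 0.001,"z": 0.05,"spin": 0},
    {"fingers": -1,"x": -0.037,"y": 0.001,"z": 0.065,"spin": 0},
    {"fingers": -1,"x": -0.045,"y": 0.001,"z": 0.078,"spin": 0},
    {"fingers": -1,"x": -0.05,"y": 0.001,"z": 0.087,"spin": 0},
    {"fingers": -1,"x": -0.0535,"y": 0.001,"z": 0.092,"spin": 0},
    {"fingers": -1,"x": -0.055,"y": 0.001,"z": 0.095,"spin": 0},
    {"fingers": -1,"x": -0.055,"y": 0.001,"z": 0.095,"spin": 0}
  ]
}}

```text
time_s: 45.25
tcp_pos: [0.4934, 0.1024, 0.1172]
eef_rot: [180.0, -0.0, -132.3]
contact_force: [0.5, 1.0, 0.1]
gripper_width: 0.0119
gripper_force: 30.0
```

{"fn": "drive_tool", "kwargs": {
  "rows": [
    {"fingers": -1,"x": 0,"y": 0,"z": 0.001,"spin": 0},
    {"fingers": -1,"x": 0,"y": 0,"z": 0.002,"spin": 0},
    {"fingers": -1,"x": 0,"y": 0,"z": 0.002,"spin": 0}
  ]
}}

```text
time_s: 45.62
tcp_pos: [0.4938, 0.1025, 0.1154]
eef_rot: [-180.0, 0.0, -132.3]
contact_force: [0.7, 0.1, 0.1]
gripper_width: 0.0111
gripper_force: 30.0
```

{"fn": "drive_tool", "kwargs": {
  "rows": [
    {"fingers": -1,"x": 0,"y": 0,"z": 0.001,"spin": 0},
    {"fingers": -1,"x": 0,"y": 0,"z": 0.001,"spin": 0},
    {"fingers": 0.3,"x": 0,"y": 0,"z": 0.001,"spin": 0},
    {"fingers": 0.3,"x": 0,"y": 0,"z": 0.001,"spin": 0},
    {"fingers": 0.3,"x": 0,"y": 0,"z": 0.001,"spin": 0},
    {"fingers": 0.3,"x": 0,"y": 0,"z": 0.001,"spin": 0},
    {"fingers": 0.3,"x": 0,"y": 0,"z": 0.001,"spin": 0},
    {"fingers": 0.3,"x": 0,"y": 0,"z": 0.001,"spin": 0}
  ]
}}

```text
time_s: 46.62
tcp_pos: [0.4935, 0.1024, 0.1141]
eef_rot: [180.0, -0.0, -132.3]
contact_force: [0.1, -0.5, 0.2]
gripper_width: 0.0563
gripper_force: 0.0
```

{"fn": "drive_tool", "kwargs": {
  "rows": [
    {"fingers": 0.3,"x": 0,"y": 0,"z": -0.02,"spin": 0},
    {"fingers": 0.3,"x": 0,"y": 0,"z": -0.05,"spin": 0},
    {"fingers": 0.3,"x": 0,"y": 0,"z": -0.09,"spin": 0},
    {"fingers": 0.3,"x": 0,"y": 0,"z": -0.14,"spin": 0},
    {"fingers": 0.3,"x": 0.05,"y": 0,"z": -0.15,"spin": 0},
    {"fingers": 0.3,"x": 0.08,"y": 0,"z": -0.15,"spin": 0},
    {"fingers": 0.3,"x": 0.08,"y": 0,"z": -0.15,"spin": 0}
  ]
}}

```text
time_s: 47.5
tcp_pos: [0.4385, 0.0422, 0.2648]
eef_rot: [-180.0, 0.1, -132.4]
contact_force: [-0.1, -0.0, 0.3]
gripper_width: 0.057
gripper_force: 0.0
```

```bash
python3 - <<'E'
from plan import *
import pickle
c=cap('side');c0=pickle.load(open('side.pkl','rb'))
print(c['s']['tcp_pos'],c['s']['time_s'],c['s']['gripper_width'])
# stick colour / diff around jar versus start
a=c['pixels'][200:290,250:330].astype(int);b=c0['pixels'][200:290,250:330].astype(int)
d=np.abs(a-b).sum(2);print('frac diff',(d>90).mean())
for T in range(24,44,2): # stick along lean az from foot in the corner
    pass
hs=cv2.cvtColor(c['pixels'],cv2.COLOR_RGB2HSV).astype(int)
for n,k in(('now',c),('start',c0)):
    h=cv2.cvtColor(k['pixels'],cv2.COLOR_RGB2HSV).astype(int)[200:245,285:330];m=(h[...,0]>100)&(h[...,0]<125)&(h[...,1]>150);v,u=np.nonzero(m);print(n,'blue band px',u.mean()+285 if len(u) else None,v.mean()+200 if len(u) else None,len(u))
for n,(x,y,X,Y) in dict(jar=(258,262,300,288),pot=(300,165,375,222),paste=(370,225,410,270)).items():
    T=c0['pixels'][y:Y,x:X];S=c['pixels'][y-6:Y+6,x-6:X+6];m=cv2.matchTemplate(S,T,cv2.TM_CCOEFF_NORMED);_,v,_,l=cv2.minMaxLoc(m);print(n,l[0]-6,l[1]-6,round(v,2))
lumps(c)
E
```

```text
[0.43846481 0.04218011 0.26478178] 47.5 0.056975463507002375
frac diff 0.6018055555555556
now blue band px 310.3137254901961 215.33333333333334 51
start blue band px 309.1875 216.77083333333334 48
jar 0 0 0.8
pot 0 0 0.7
paste 0 0 0.73
dark [-30, -39, 41] [-5, -2, 52]
pale [30, -16, 186]
```

```bash
python3 -c "
from plant import r
print(r.close_job())"
```

```text
the job is handed in; nothing more can be done
None
```

The job is handed in at about 47.5 s: the lumps are stirred right round (each about 20–85 mm from its start), the three darks are at least about 43 mm apart centre to centre, and the stick is back in the jar foot down. The pot, jar and paste jar show no shift in the side view; the weights were not re-checked. Two slips: one stroke briefly jammed at about 27 N before I backed off, and I viewed 11 pictures against the limit of 10.

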